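# Tip a walnut sample out of a tall canister over a ledge

### The arm

A 6-joint arm with a two-finger parallel gripper is mounted at the origin on the work surface. World frame = base frame: x ahead of the robot, y to its left, z up, the work surface at z = 0. Lengths are in mm, angles in degrees, forces in N, time in s.
With the tool pointing down it reaches from about 350 to 850 mm from the base axis. Payload 8.1 kg.
Tool frame: the origin (TCP) lies midway between the tips of the shut fingers; the grasp point (between the pads) lies 19 mm behind it; z points along the fingers, y is the direction in which the jaws open and shut (so a half turn about z gives the same grasp; the last joint's range is limited). The gripper opens to 85 mm and grips with 20 to 120 N. Pads are 22 mm wide; open, the fingers measure 114 mm over their backs; the gripper's body (76 mm by 85 mm) begins 54 mm behind the grasp point. The pads swing forward as they close: fully open they stand 13 mm farther back than shut.
Start: joints at [66.497, 7.471, 85.268, -0, 87.261, -4.893], TCP at [191.45, 568.64, 204.192] pointing down, gripper open.
Joint ranges: [-169.43, 169.43], [-51.17, 129.36], [1.28, 143.12], [-76.62, 256.62], [0, 156.53], [-152.29, 152.29]. Speed limits (degrees/s): [136.94, 136.94, 159.86, 180, 180, 180].

### API

Orientations are given as [roll, pitch, yaw] about the fixed x, y, z axes, in that order (R = Rz(yaw) Ry(pitch) Rx(roll)).
In Python, from bench import r gives the robot as it stands.
- The arm moves only by the shell command python3 -m jog 'ROWS' [FORCE]. ROWS is JSON, a list of rows, each a list of 5 numbers: the shift along the tool's x, y, z in m, then the turn about the tool's z in rad, then the opening, from 0 (shut) to 1 (fully open). A call has 1 to 20 rows; each row is the pose to reach, as a shift and turn from the pose measured when the call began, along the tool's axes at that moment; what a row does not reach only later rows make up. A row lasts 1/10 s, in which the tool goes at most 50 mm and 8.59 degrees, less where a joint would pass 70% of its speed; a pose out of reach is approached as far as the arm can. A call with a gripper value outside its range is refused whole. The fingers move at their own pace and stop on an object; FORCE is the grip in N (left out, the last holds). Time passes only in rows, so rows that repeat a pose let the fingers close. It gives the time, the measured TCP pose, the force and the opening at its end, in the units of the state.
- r.sense(): the state, without advancing time (a new reading comes with each control period).
- r.snapshot(name): name is "scene" or "top" or "wrist"; returns a dict with "pixels" (384x512x3 uint8, red, green, blue), "K" (3x3 intrinsics, pixels), "k1" (the pictures are not rectified: a ray, as slopes to the right and down, at radius r is drawn at 1 + k1 r^2 times it, then the intrinsics apply), "R" (3x3) and "t" (3): a world point X has camera coordinates R X + t. Camera axes: x right, y down, z forward; pixel columns grow to the right and rows downward; lengths in mm; the calibration is good to about 2 mm. A picture is of the moment at which its call begins. There is no depth.
- r.hand_in(): hands the job in, once; it reports no verdict.
The state is a dict: "time": time; "joint_pos": joint angles; "qd": joint speeds; "joint_efforts": joint torques, N m; "tool_pos": TCP position; "tcp_rot": TCP orientation; "ft_force": force on the tool from outside, world axes, zero at the start; "wrist_torque": the same for the moment, N m; "finger_gap": finger opening in mm.
Only numpy, scipy, OpenCV 4.12 (cv2) and the standard library are available. Lean on these libraries where they do the work, as an engineer would, in place of code of your own. Each camera call takes 0.05 s, during which the arm holds its last target.

### The job

Empty the three walnuts from the tall brown canister into the red tray: lean the canister on the tipping stand's ledge with its foot on the base plate and its mouth towards the tray and let go, then take it again in its lower half and tip it over until the mouth points downhill and all the walnuts have rolled into the tray. Then lower it back so that the empty canister is left leaning on the ledge as before. Leave the jar, the spoon and the white bowls where they are.

Things in the scene. Friction and masses are not known exactly. Their poses are not given: they have to be found in the camera images.
- canister_mid (a point): Centre (half-way up, on the axis) of the tall brown square canister: 54 x 54 mm outside, 210 mm tall, 3 mm walls and floor, about 0.2 kg, open at the top, flat sides, holding three loose walnuts. Its z axis points from foot to mouth, x and y are square to its flat sides. Starts upright on the bench at the robot's left.
- canister_mouth (a point): Centre of the canister's open mouth, 105 mm from its centre along its z axis.
- canister_foot (a point): Centre of the canister's underside, 105 mm from its centre against its z axis.
- canister: The same canister; origin at the centre of its underside, axes as for canister_mid.
- stand: Steel tipping stand, fixed. Origin on the bench top straight below the ledge; y axis points from the ledge to the foot end, the tray lies on the -y side, z up. Base plate 8 mm thick, 130 mm wide (x +-65 mm), y from -35 to 165 mm. An upright 80 mm wide, 8 mm thick carries the ledge.
- ledge (a point): Middle of the ledge's top, 102 mm above the bench. The ledge is a level black rubber-covered round bar along the stand's x axis, 90 mm long, 14 mm thick (centre line 95 mm above the bench). Axes as the stand's.
- foot_line (a point): Point on the base plate's top (8 mm above the bench), 105 mm from the ledge. With the canister's lower foot edge here and its side on the ledge it leans about 48 degrees from upright and stays, mouth over the tray. Just behind, a blue toe strip 100 mm wide (y 121 to 131 mm from the ledge, top 12 mm above the plate) keeps the foot from sliding away.
- tray: Fixed open red tray, 170 mm (x) by 210 mm (y), 55 mm tall, 4 mm walls and floor; origin at the centre of its underside, axes parallel to the stand's, its near wall 30 mm beyond the ledge.
- nut0: Walnut, 28 mm across, 30 mm long, 12 g, inside the canister at the start; origin at its centre.
- nut1: Walnut, 28 mm across, 30 mm long, 12 g, inside the canister at the start; origin at its centre.
- nut2: Walnut, 28 mm across, 30 mm long, 12 g, inside the canister at the start; origin at its centre.
- jar: Bystander: closed dark-brown jar with white cap, 64 mm across, 110 mm tall; origin at its underside's centre.
- bowl0: Bystander: open white bowl, 84 mm across, 50 mm tall, on the robot's left; origin at its underside's centre.
- bowl1: Bystander: open white bowl, 84 mm across, 50 mm tall, on the robot's right; origin at its underside's centre.
- spoon: Bystander: spoon 160 mm long lying on the bench; origin at its underside's centre.

How it is judged:
By the outcome, as a careful person would: the job done as asked, in the order asked, and still so for the second after the job is handed in, with the robot touching nothing.
It also fails if it takes over 61 s, if anything falls off the work surface, if the arm or the gripper's body presses on something with over 40 N, if the wrist force passes 120 N, or if a joint passes its speed limit or range.

## Working session

There is one attempt and no reset: what is moved stays moved. The work goes in short steps, Python scripts to look and compute and a shell command to move; the robot and the scene stay as the last step left them, time stands still between calls to the robot, and variables do not carry over. Pictures are saved under pics/ and viewed, and the job is handed in when it is done.

```bash
ls; mkdir -p pics; python3 - <<'E'
from bench import r
import cv2
print(r.sense())
for n in ["scene","top","wrist"]:
    s=r.snapshot(n); cv2.imwrite(f"pics/{n}0.png",s["pixels"][:,:,::-1]); print(n,s["K"],s["k1"],s["R"],s["t"])
E
```

```text
pics
{'time': 0.0, 'joint_pos': array([ 6.64972298e+01,  7.51589594e+00,  8.53314780e+01, -1.02951717e-03,
        8.72632478e+01, -4.89283568e+00]), 'qd': array([-0.08520194, -0.03370478,  0.04478567,  0.08316025, -0.00746163,
        0.08277229]), 'joint_efforts': array([ 7.39658481e-04, -5.69394779e+01, -5.00558746e+01, -5.01318198e-05,
        1.42759213e-02,  1.87965850e-05]), 'tool_pos': array([191.20495205, 568.05278781, 203.11522413]), 'tcp_rot': array([-1.79889694e+02, -8.41067994e-03,  1.61390107e+02]), 'ft_force': array([ 0.06983426, -0.46008494, -0.95483753]), 'wrist_torque': array([-0.04037607,  0.03194188, -0.02132222]), 'finger_gap': 85.40779132562744}
scene [[353.41517048   0.         258.26373474]
 [  0.         353.41517048 196.33658532]
 [  0.           0.           1.        ]] -0.04762937056213755 [[-0.32597299  0.94513143  0.02163757]
 [ 0.60117018  0.22489719 -0.7668218 ]
 [-0.72961361 -0.23695533 -0.64149524]] [ 202.77858713 -205.21667188 1351.43088748]
top [[486.88448933   0.         258.13201893]
 [  0.         486.88448933 188.8701642 ]
 [  0.           0.           1.        ]] -0.17370565406623142 [[-0.0649055  -0.99788594  0.00330503]
 [-0.97665915  0.06284457 -0.20539586]
 [ 0.20475394 -0.01655921 -0.9786734 ]] [ -27.37919684  560.48573048 1427.90979342]
wrist [[269.29391746   0.         254.27307059]
 [  0.         269.29391746 190.97164313]
 [  0.           0.           1.        ]] -0.049161914112997016 [[ 0.31951348  0.94757761 -0.00279302]
 [ 0.9016534  -0.30311914  0.30844762]
 [ 0.29143144 -0.10107151 -0.95123723]] [-598.64759372  -40.62699528  380.50195542]
```

View pics/scene0.png

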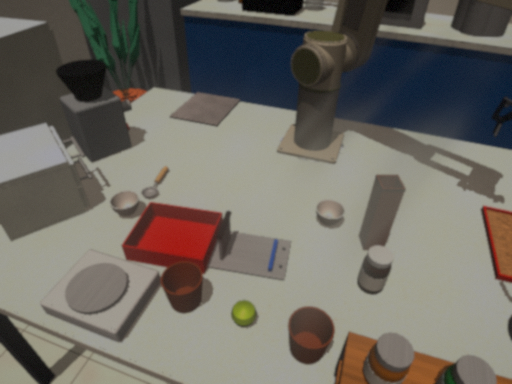

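View pics/top0.png

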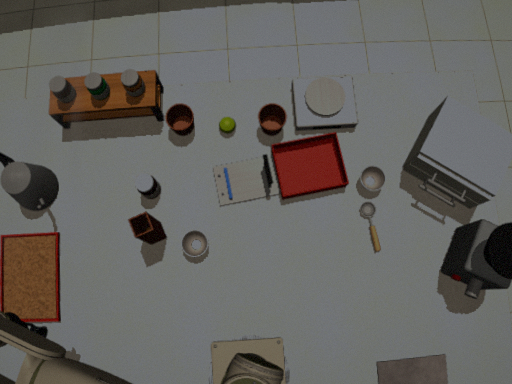

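View pics/wrist0.png

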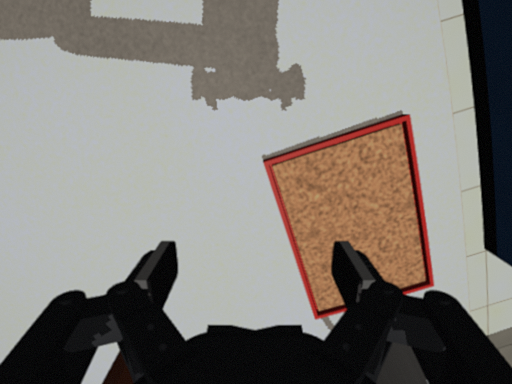

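The scene picture shows the brown canister at about (382,212), with the jar in front of it at (376,268), bowls at (330,212) and (125,203), the stand at (255,255) and the tray at (175,235). In the top view the canister is near (147,228), the jar at (148,186), the left bowl at (195,244), the toe strip at (228,184) and the ledge at (267,173).

```bash
cat > h.py <<'E'
from bench import r
import cv2, numpy as np
def ray(s,u,v):
    K=s["K"]; d=np.array([s["k1"],0,0,0,0])
    p=cv2.undistortPoints(np.array([[[u,v]]],float),K,d)[0,0]
    # opencv distortion: x*(1+k1 r^2) same model
    R=np.array(s["R"]);t=np.array(s["t"])
    return -R.T@t, R.T@np.array([p[0],p[1],1])
def at(s,u,v,z):
    c,d=ray(s,u,v); return c+d*(z-c[2])/d[2]
def proj(s,X):
    c=cv2.projectPoints(np.array(X,float).reshape(-1,1,3),cv2.Rodrigues(np.array(s["R"]))[0],np.array(s["t"],float),s["K"],np.array([s["k1"],0,0,0,0]))[0]
    return c[:,0]
def crop(s,u0,v0,u1,v1,f,name):
    im=s["pixels"][v0:v1,u0:u1,::-1]; im=np.clip(im.astype(float)*1.5,0,255).astype(np.uint8)
    cv2.imwrite("pics/"+name,cv2.resize(im,None,fx=f,fy=f,interpolation=cv2.INTER_CUBIC))
E
python3 - <<'E'
from h import *
s=r.snapshot("top")
crop(s,120,150,220,270,5,"t1a.png"); crop(s,205,125,355,215,5,"t1b.png")
s=r.snapshot("scene")
crop(s,310,160,420,310,4,"s1a.png"); crop(s,110,190,310,290,4,"s1b.png")
E
```

```text
(no output)
```

View pics/t1a.png

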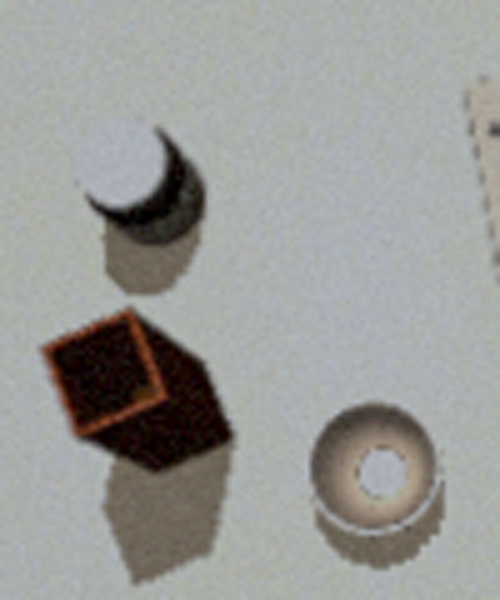

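View pics/t1b.png

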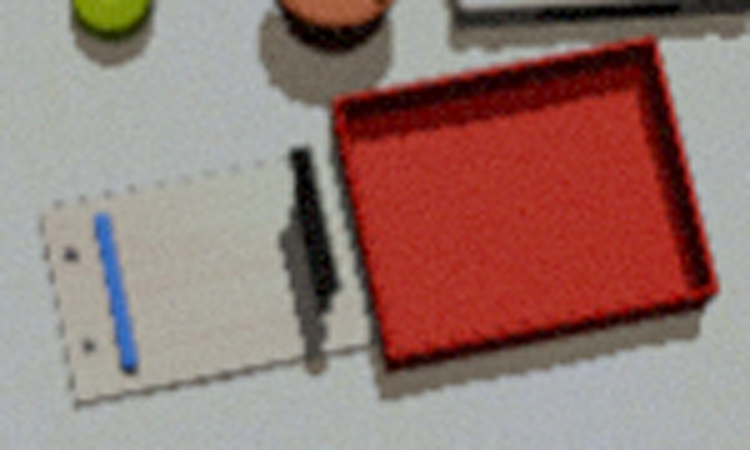

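View pics/s1a.png

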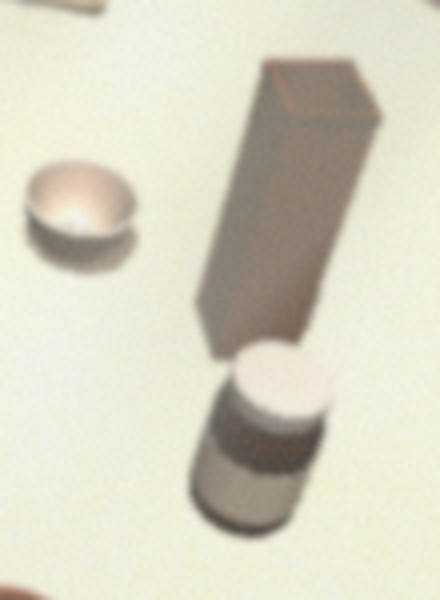

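View pics/s1b.png

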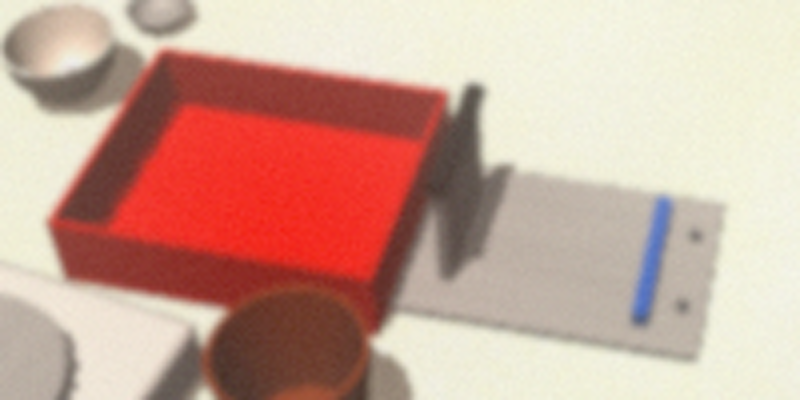

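```bash
cat >> h.py <<'E'
def P(s,c,off,f,z): return at(s,(c[0]+.5)/f-.5+off[0],(c[1]+.5)/f-.5+off[1],z)
E
python3 - <<'E'
from h import *
np.set_printoptions(precision=1,suppress=True)
s=r.snapshot("top"); a=(120,150); b=(205,125)
def sh(n,pts,off,z,f=5,s=s):
    q=np.array([P(s,p,off,f,z) for p in pts]); print(n,q[:,:2].tolist().__repr__()[:0],*[x[:2] for x in q],"ctr",q.mean(0)[:2])
    e=np.diff(np.vstack([q,q[:1]]),axis=0); print("   len",np.hypot(e[:,0],e[:,1]),"ang",np.degrees(np.arctan2(e[:,1],e[:,0])))
sh("can",[(43,349),(130,310),(167,398),(80,435)],a,210)
sh("tray",[(333,101),(655,38),(716,292),(387,367)],b,55)
sh("plate",[(42,215),(78,403)],b,8)
sh("toe",[(96,214),(108,213),(136,368),(123,372)],b,20)
sh("ledge",[(300,149),(328,302)],b,102)
sh("jarcap",[(122,163)],a,110); sh("bowl",[(374,466)],a,50)
S=r.snapshot("scene");c=(310,160);d=(110,190)
sh("can s",[(265,61),(352,61),(380,118),(300,116)],c,210,4,S)
sh("canfoot s",[(196,303),(214,360)],c,0,4,S)
sh("tray s",[(445,95),(165,50),(50,222),(382,325)],d,55,4,S)
sh("plate s",[(724,205),(695,359)],d,8,4,S)
sh("ledge s",[(470,86),(435,187)],d,102,4,S)
sh("jar s",[(282,380)],c,110,4,S)
sh("bowl s",[(81,197)],c,50,4,S)
E
```

```text
can  [463.5 298.8] [482.2 250. ] [432.6 230.7] [415.2 279.1] ctr [448.4 264.7]
   len [52.3 53.2 51.5 52.2] ang [ -69.1 -158.7  109.8   22.2]
tray  [ 696.  -113.4] [ 725.1 -319.7] [ 558.9 -341. ] [ 525.2 -134.3] ctr [ 626.3 -227.1]
   len [208.3 167.5 209.4 172.1] ang [ -82.  -172.7   99.3    7. ]
plate  [646.5  74.9] [523.4  57.9] ctr [585.   66.4]
   len [124.3 124.3] ang [-172.1    7.9]
toe  [641.8  39.8] [642.   32.1] [541.1  19.8] [539.1  28. ] ctr [591.   29.9]
   len [  7.6 101.6   8.5 103.4] ang [ -88.8 -173.   103.8    6.5]
ledge  [652.9 -89.1] [557.8 -99.2] ctr [605.3 -94.2]
   len [95.6 95.6] ang [-173.9    6.1]
jarcap  [588.8 275.3] ctr [588.8 275.3]
   len [0.] ang [0.]
bowl  [405.9 138.8] ctr [405.9 138.8]
   len [0.] ang [0.]
can s  [437.6 230. ] [418.4 280.2] [470.4 297.7] [485.1 253.5] ctr [452.8 265.4]
   len [53.8 54.9 46.6 53. ] ang [ 110.9   18.5  -71.6 -153.7]
canfoot s  [435.6 231.1] [484.9 248.9] ctr [460.2 240. ]
   len [52.5 52.5] ang [  19.9 -160.1]
tray s  [ 539.3 -136.8] [ 565.1 -338.7] [ 729.2 -317.4] [729.8 -92.7] ctr [ 640.9 -221.4]
   len [203.6 165.4 224.7 195.5] ang [ -82.7    7.4   89.9 -167. ]
plate s  [528.1  59.3] [656.3  75.7] ctr [592.2  67.5]
   len [129.2 129.2] ang [   7.3 -172.7]
ledge s  [ 572.1 -102.8] [660.1 -87.9] ctr [616.1 -95.4]
   len [89.2 89.2] ang [   9.6 -170.4]
jar s  [594.7 275.3] ctr [594.7 275.3]
   len [0.] ang [0.]
bowl s  [411.8 138.2] ctr [411.8 138.2]
   len [0.] ang [0.]
```

```bash
python3 -m jog '[[0,0,-0.04,0.1,1],[-0.02,-0.012,-0.08,0.22,1],[-0.055,-0.033,-0.11,0.34,1],[-0.09,-0.054,-0.12,0.46,1],[-0.13,-0.078,-0.12,0.58,1],[-0.17,-0.102,-0.12,0.7,1],[-0.21,-0.126,-0.12,0.8,1],[-0.25,-0.15,-0.12,0.888,1],[-0.29,-0.174,-0.12,0.888,1],[-0.32,-0.192,-0.12,0.888,1],[-0.342,-0.205,-0.12,0.888,1],[-0.342,-0.205,-0.12,0.888,1],[-0.342,-0.205,-0.12,0.888,1]]' 30
python3 - <<'E'
from h import *
s=r.snapshot("wrist"); cv2.imwrite("pics/w1.png",s["pixels"][:,:,::-1]); print(r.sense()["tool_pos"],r.sense()["tcp_rot"])
for z in (210,): 
  Rz=np.radians(20.5);c,n=np.cos(Rz),np.sin(Rz)
  print(proj(s,[[450+27*(a*c-b*n),265+27*(a*n+b*c),z] for a,b in((1,1),(-1,1),(-1,-1),(1,-1))]))
E
```

```text
time: 1.65
tool_pos: [450.2, 264.9, 324.0]
tcp_rot: [-180.0, -0.0, 110.4]
ft_force: [-0.7, 0.9, 0.2]
finger_gap: 85.2
[449.83771413 265.46194932 324.01584561] [-1.79973163e+02 -5.46908079e-03  1.10497954e+02]
[[279.27039026 154.41362931]
 [228.40932108 154.49361416]
 [229.89886341 202.20965931]
 [277.99207332 202.14619042]]
```

View pics/w1.png

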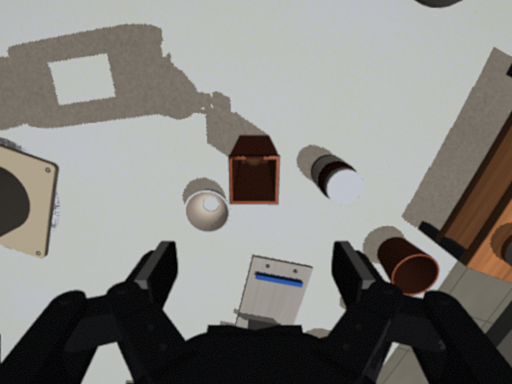

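The canister mouth spans (229,155) to (279,204), within 2 px of where my estimate predicts it, and the yaw matches. Next I descend, grip, and refine the stand position from this view.

```bash
python3 - <<'E'
from h import *
s=r.snapshot("wrist"); crop(s,220,240,330,335,6,"w1b.png")
np.save("pics/w1.npy",dict(K=s["K"],k1=s["k1"],R=s["R"],t=s["t"]),allow_pickle=True)
E
python3 -m jog '[[0,0,0.02,0,1],[0,0,0.05,0,1],[0,0,0.08,0,1],[0,0,0.11,0,1],[0,0,0.14,0,1],[0,0,0.16,0,1],[0,0,0.168,0,1],[0,0,0.168,0,1],[0,0,0.168,0,0.5],[0,0,0.168,0,0.5],[0,0,0.168,0,0.4],[0,0,0.168,0,0.4],[0,0,0.168,0,0.4],[0,0,0.168,0,0.4],[0,0,0.168,0,0.4]]' 35
```

```text
time: 3.25
tool_pos: [450.5, 266.3, 158.0]
tcp_rot: [179.9, -0.0, 110.5]
ft_force: [-1.8, 0.2, 6.6]
finger_gap: 53.4
```

View pics/w1b.png

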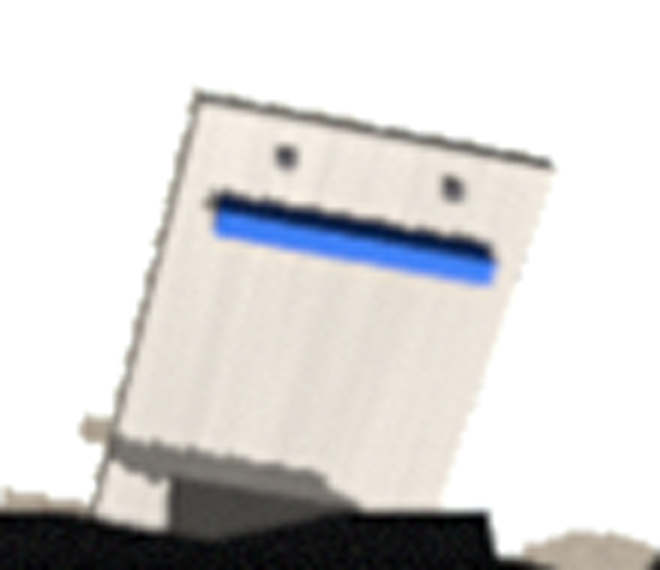

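```bash
python3 - <<'E'
from h import *
np.set_printoptions(precision=1,suppress=True)
s=np.load("pics/w1.npy",allow_pickle=True).item()
f=lambda p,z:P(s,p,(220,240),6,z)
a,b=f((197,93),8),f((552,163),8); c,d=f((216,236),20),f((493,286),20)
for p,q,y in((a,b,165),(c,d,121)):
    v=q-p; th=np.degrees(np.arctan2(v[1],v[0])); m=(p+q)/2
    t=np.radians(7.4); print(p,q,np.hypot(*v[:2]),th,"origin",m[:2]-y*np.array([-np.sin(t),np.cos(t)]))
E
```

```text
[522.7  59.7   8. ] [649.   76.6   8. ] 127.43868004472188 7.593133074118623 origin [607.1 -95.5]
[546.2  15.6  20. ] [645.   29.8  20. ] 99.78405225867672 8.186261739166127 origin [611.2 -97.3]
```

```bash
python3 -m jog '[[0,0,-0.015,0,0.4],[0,0,-0.04,0,0.4],[-0.01,0.001,-0.065,0.02,0.4],[-0.028,0.003,-0.07,0.04,0.4],[-0.053,0.006,-0.07,0.06,0.4],[-0.083,0.009,-0.07,0.08,0.4],[-0.115,0.012,-0.07,0.1,0.4],[-0.147,0.016,-0.07,0.12,0.4],[-0.179,0.019,-0.07,0.14,0.4],[-0.211,0.022,-0.07,0.16,0.4],[-0.243,0.026,-0.07,0.18,0.4],[-0.272,0.029,-0.07,0.2,0.4],[-0.297,0.031,-0.07,0.225,0.4],[-0.316,0.033,-0.07,0.225,0.4],[-0.329,0.035,-0.07,0.225,0.4],[-0.337,0.036,-0.07,0.225,0.4],[-0.337,0.036,-0.07,0.225,0.4]]' 35
python3 - <<'E'
from h import *
s=r.snapshot("scene"); crop(s,130,80,330,280,3,"s2.png")
np.set_printoptions(precision=1,suppress=True)
# plan: G in stand plane and relative TCP z
for ph,fz in((0,25),(5,25),(10,25),(15,25),(20,25),(25,25),(30,24),(35,22),(40,20),(45,18),(47.4,14),(47.4,8)):
    p=np.radians(ph); n=np.array([np.cos(p),np.sin(p)]); d=np.array([-np.sin(p),np.cos(p)])
    D=(95+7*np.sin(p)-fz)/np.cos(p)   # contact to foot edge
    L=177-D; G=np.array([0,95])+34*n+L*d; print(ph,fz,"G",G,"TCPz",G[1]-19,"footY",7*np.cos(p)+D*np.sin(p))
E
```

```text
time: 4.95
tool_pos: [602.6, -37.0, 228.0]
tcp_rot: [179.9, -0.1, 97.6]
ft_force: [-0.4, -0.7, -3.0]
finger_gap: 53.3
0 25 G [ 34. 202.] TCPz 183.0 footY 7.0
5 25 G [ 24.6 203.7] TCPz 184.67966661642572 footY 13.150945309618113
10 25 G [ 15.3 204. ] TCPz 184.99947308016795 footY 19.45087493279276
15 25 G [  6.3 203. ] TCPz 183.95698547093315 footY 26.003376733049166
20 25 G [ -2.2 200.6] TCPz 181.56013774889885 footY 32.92716080596555
25 25 G [-10.  196.8] TCPz 177.82717137248594 footY 40.365181503587344
30 24 G [-16.  190.8] TCPz 171.78649646984564 footY 49.074772881118186
35 22 G [-19.7 182.5] TCPz 163.4764756206298 footY 59.660572410639006
40 20 G [-21.  172.9] TCPz 153.94513189359566 footY 72.07032336362195
45 18 G [-19.2 162.2] TCPz 143.2497833620557 footY 86.89949493661165
47.4 14 G [-13.6 153.7] TCPz 134.6816679860638 footY 98.42846701727895
47.4 8 G [ -7.1 147.7] TCPz 128.6816679860638 footY 104.95341799875496
```

View pics/s2.png

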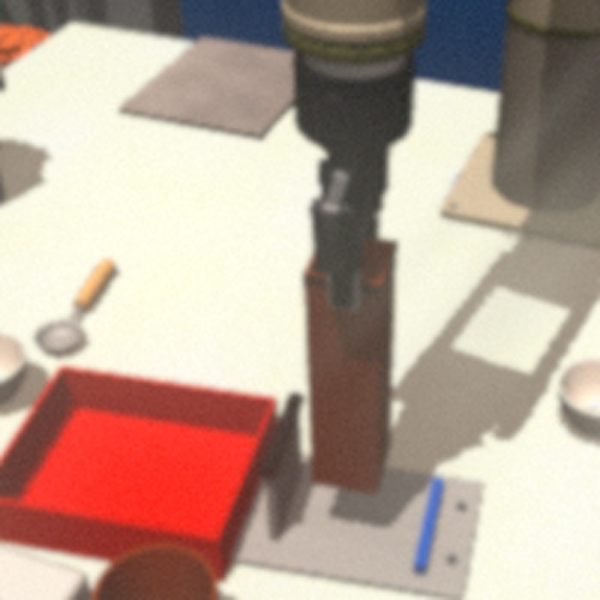

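The picture shows the canister hanging upright at (345,380), just on the foot side of the ledge, with its foot about 70 mm above the plate. Next I lower it and push its side against the ledge so it swings in the pads.

```bash
python3 -m jog '[[0,0,0.012,0,0.4],[0,-0.001,0.03,0,0.4],[-0.006,-0.001,0.042,0,0.4],[-0.015,-0.001,0.045,0,0.4],[-0.022,-0.001,0.045,0,0.4],[-0.028,-0.001,0.044,0,0.4],[-0.034,-0.001,0.043,0,0.4],[-0.039,-0.001,0.043,0,0.4],[-0.044,-0.001,0.043,0,0.4],[-0.049,-0.001,0.043,0,0.4],[-0.053,-0.001,0.044,0,0.4],[-0.057,-0.001,0.045,0,0.4],[-0.061,-0.001,0.046,0,0.4],[-0.061,-0.001,0.046,0,0.4]]' 35
python3 - <<'E'
from h import *
s=r.snapshot("scene"); crop(s,130,80,330,280,3,"s3.png")
E
```

```text
time: 6.4
tool_pos: [609.8, -97.4, 181.8]
tcp_rot: [179.9, -0.1, 97.6]
ft_force: [-0.1, 3.5, -0.2]
finger_gap: 53.4
```

View pics/s3.png

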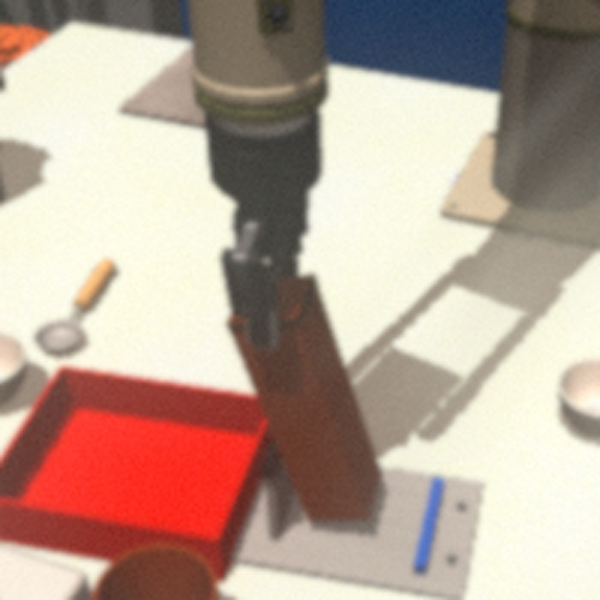

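The canister pivots as planned: it leans about 20° on the ledge with 3.5 N at the wrist. I'll continue.

```bash
python3 -m jog '[[-0.004,0,0.002,0,0.4],[-0.009,0,0.004,0,0.4],[-0.012,0,0.007,0,0.4],[-0.015,0,0.01,0,0.4],[-0.017,0,0.014,0,0.4],[-0.018,0,0.018,0,0.4],[-0.019,0,0.023,0,0.4],[-0.0195,0,0.028,0,0.4],[-0.019,0,0.033,0,0.4],[-0.018,0,0.038,0,0.4],[-0.015,0,0.043,0,0.4],[-0.012,0,0.047,0,0.4],[-0.012,0,0.047,0,0.4]]' 35
python3 - <<'E'
from h import *
s=r.snapshot("scene"); crop(s,130,120,330,280,4,"s4.png")
E
```

```text
time: 7.75
tool_pos: [619.2, -117.9, 148.9]
tcp_rot: [178.8, 1.0, 97.5]
ft_force: [-5.7, -20.2, 56.0]
finger_gap: 53.3
```

View pics/s4.png

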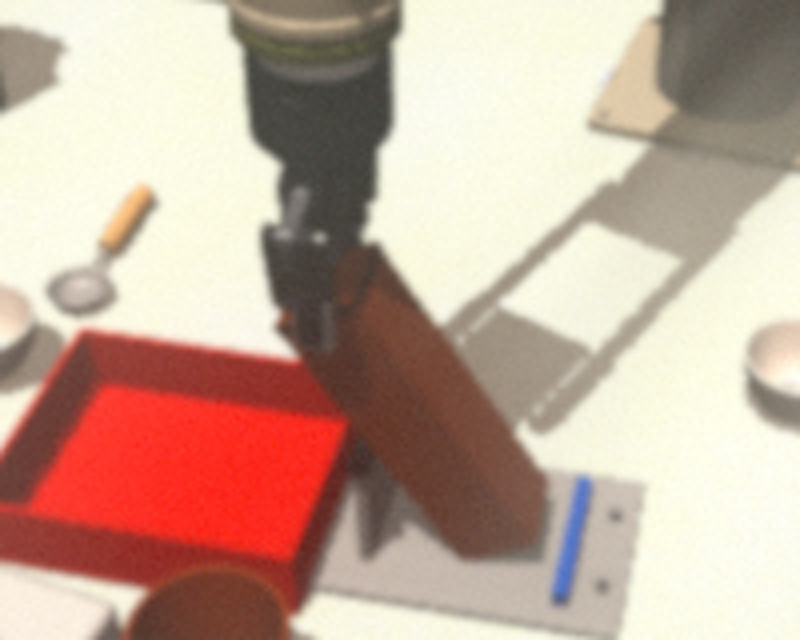

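```bash
cat >> h.py <<'E'
O=np.array([609.5,-96.]);TH=np.radians(7.6)
def S2W(X,Y,Z): return np.array([O[0]+X*np.cos(TH)-Y*np.sin(TH),O[1]+X*np.sin(TH)+Y*np.cos(TH),Z])
def W2S(p): d=np.array(p[:2])-O; return np.array([d[0]*np.cos(TH)+d[1]*np.sin(TH),-d[0]*np.sin(TH)+d[1]*np.cos(TH),p[2]])
def wire(E,phi):  # lower foot edge at (Y,Z)=E, lean phi
    p=np.radians(phi);n=np.array([np.cos(p),np.sin(p)]);d=np.array([-np.sin(p),np.cos(p)])
    return np.array([S2W(x,*(np.array(E)+l*d+w*n)) for l in(0,210) for w in(0,54) for x in(-27,27)])
def draw(s,W,name,box,f,col=(0,255,0)):
    u0,v0,u1,v1=box
    im=np.clip(s["pixels"][v0:v1,u0:u1,::-1].astype(float)*1.5,0,255).astype(np.uint8)
    im=cv2.resize(im,None,fx=f,fy=f,interpolation=cv2.INTER_CUBIC)
    for k,w in enumerate(W):
        q=(proj(s,w)-[u0,v0]+.5)*f-.5
        for i in range(8):
            for b in(1,2,4):
                if not i&b: cv2.line(im,tuple(np.int32(q[i])),tuple(np.int32(q[i|b])),[(0,255,0),(255,255,0)][k],1)
    cv2.imwrite("pics/"+name,im)
E
python3 - <<'E'
from h import *
p=np.radians(43.9);n=np.array([np.cos(p),np.sin(p)]);d=np.array([-np.sin(p),np.cos(p)])
E=np.array([-23,168])-27*n-177*d; print(E)
s=r.snapshot("scene"); draw(s,[wire(E,43.9)],"s5.png",(130,120,330,280),4)
s=r.snapshot("top"); draw(s,[wire(E,43.9)],"t5.png",(190,100,350,220),5)
z=r.sense();print(z["tool_pos"],z["ft_force"],W2S(z["tool_pos"]),z["wrist_torque"])
E
```

```text
[80.27724359 21.74060387]
[ 619.20645098 -117.84998329  148.8869369 ] [ -4.40352183 -18.49866919  54.92431484] [  6.73138513 -22.94178316 148.8869369 ] [-3.13371686  2.22265864  0.47321823]
```

View pics/s5.png

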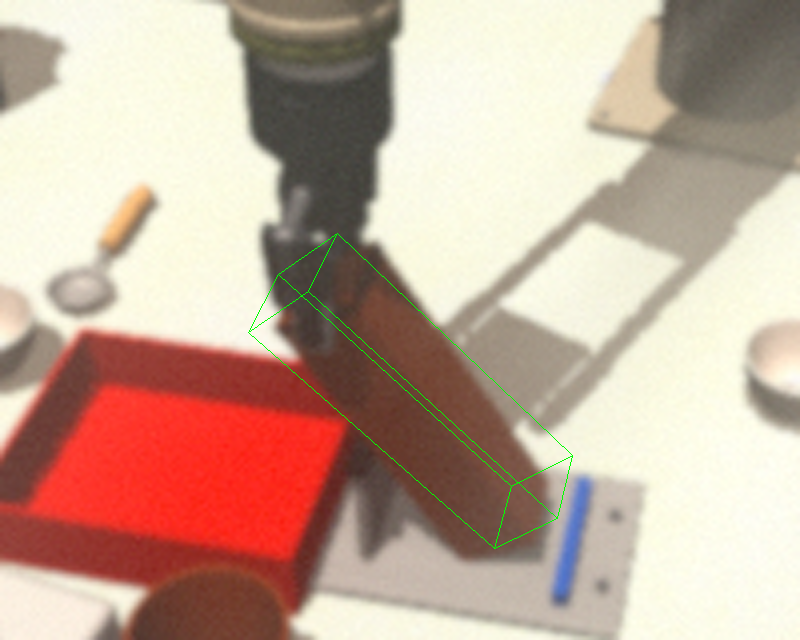

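View pics/t5.png

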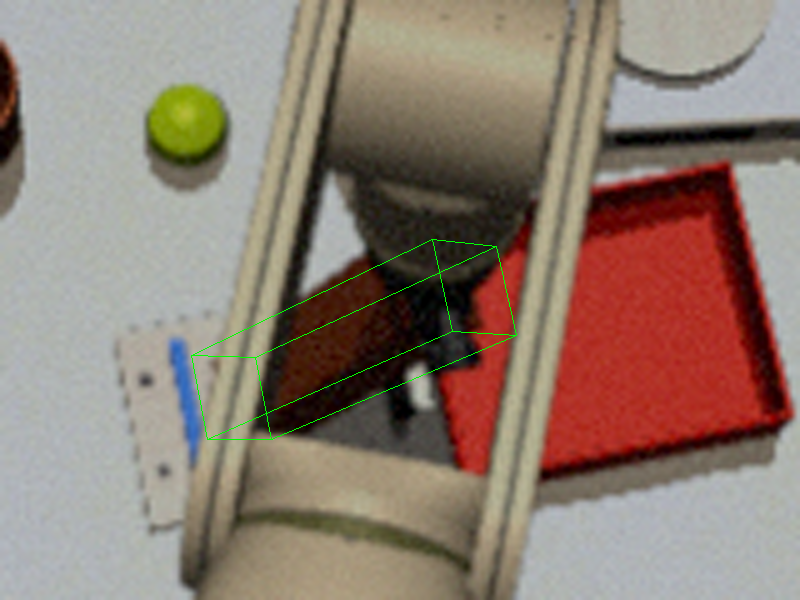

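```bash
python3 - <<'E'
from h import *
s=r.snapshot("scene"); draw(s,[wire((66,8),37),wire((72,8),34)],"s6.png",(170,130,280,270),5)
print(-np.array(s["R"]).T@s["t"])
E
```

```text
[1175.49286061  174.72899509  705.18422727]
```

View pics/s6.png

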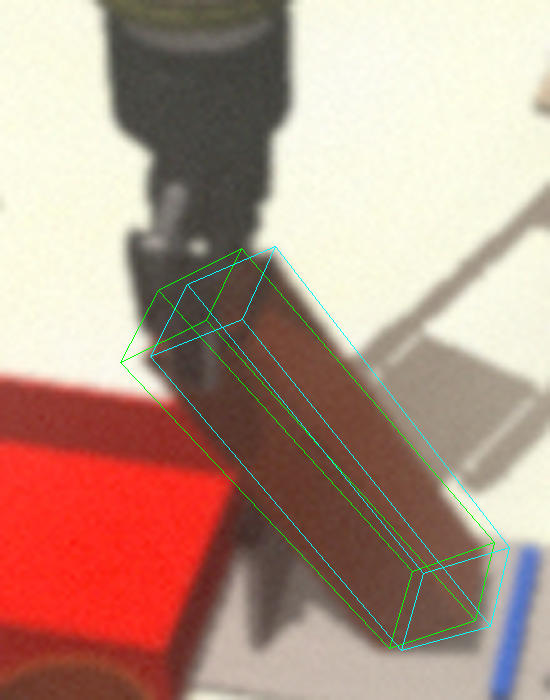

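The wireframe fit shows the canister leaning only about 35°. It slipped about 10 mm in the pads and the foot landed too early, at y≈69, which jams the pads. I'll back up along its axis with a light grip, rotate it clear of the plate, then slide it down.

```bash
python3 -m jog '[[-0.003,-0.001,-0.005,0,0.4],[-0.006,-0.003,-0.01,0,0.4],[-0.011,-0.006,-0.017,0,0.4],[-0.013,-0.006,-0.018,0,0.4],[-0.013,-0.006,-0.018,0,0.4]]' 20
python3 - <<'E'
from h import *
s=r.snapshot("scene"); draw(s,[wire((57,24),35)],"s7.png",(170,120,280,270),5)
z=r.sense();print(z["tool_pos"],z["tcp_rot"],z["ft_force"],W2S(z["tool_pos"]),z["joint_pos"])
E
```

```text
time: 8.45
tool_pos: [613.1, -131.0, 165.4]
tcp_rot: [179.0, 0.9, 97.5]
ft_force: [-3.2, 3.6, 1.4]
finger_gap: 53.5
[ 613.19943731 -130.982528    165.39930448] [178.96442973   0.90401974  97.50239512] [-3.98051893  3.6328338   0.66326449] [ -0.95972312 -35.16449961 165.39930448] [-16.48736447  11.41456293  84.96539304  -0.40842718  82.30654995
 -23.94789174]
```

View pics/s7.png

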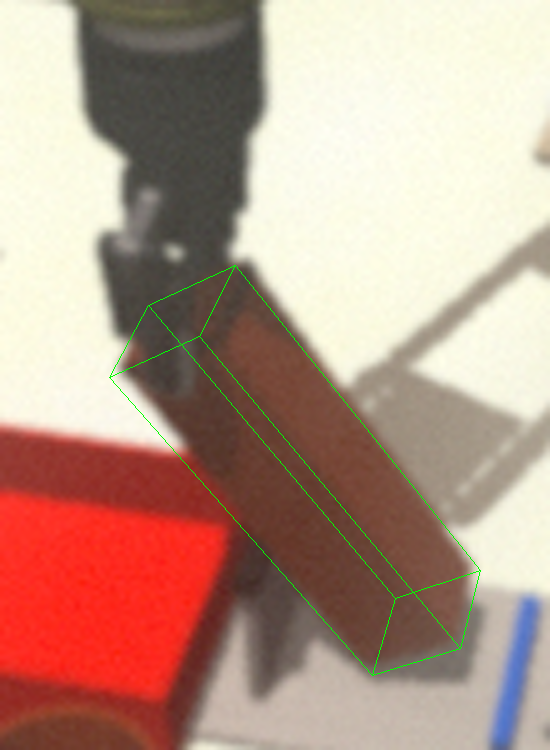

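```bash
python3 -m jog '[[-0.004,0,0,0,0.4],[-0.008,0,0,0,0.4],[-0.012,0,0.001,0,0.4],[-0.015,0,0.003,0,0.4],[-0.019,0,0.005,0,0.4],[-0.023,0,0.008,0,0.4],[-0.026,0,0.01,0,0.4],[-0.027,0,0.011,0,0.4],[-0.027,0,0.011,0,0.4]]' 20
python3 - <<'E'
from h import *
s=r.snapshot("scene"); draw(s,[wire((70,45),50)],"s8.png",(150,120,280,270),4)
z=r.sense();print(z["tool_pos"],z["tcp_rot"],z["ft_force"],W2S(z["tool_pos"]))
E
```

```text
time: 9.4
tool_pos: [616.8, -158.1, 154.6]
tcp_rot: [179.0, 0.9, 97.5]
ft_force: [-2.9, 3.1, 0.8]
finger_gap: 53.4
[ 616.80988571 -158.08410204  154.69988265] [178.98517197   0.91523553  97.49715771] [-2.99424816  1.2708371   1.50851212] [ -0.96534692 -62.50550584 154.69988265]
```

View pics/s8.png

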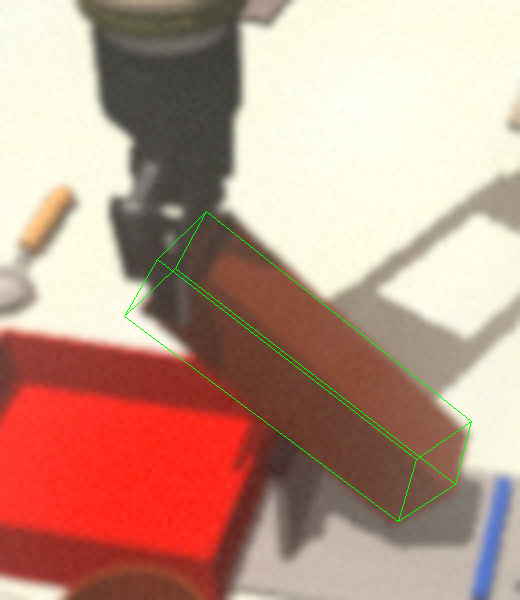

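```bash
python3 -m jog '[[0.005,0,0.004,0,0.4],[0.010,0,0.008,0,0.4],[0.015,0,0.012,0,0.4],[0.02,0,0.017,0,0.4],[0.025,0,0.021,0,0.4],[0.03,0,0.025,0,0.4],[0.033,0,0.028,0,0.4],[0.033,0,0.028,0,0.4]]' 20
python3 - <<'E'
from h import *
s=r.snapshot("scene"); draw(s,[wire((97,17),49)],"s9.png",(150,120,280,270),4)
z=r.sense();print(z["tool_pos"],z["tcp_rot"],z["ft_force"],W2S(z["tool_pos"]))
E
```

```text
time: 10.25
tool_pos: [612.8, -125.1, 125.6]
tcp_rot: [179.0, 0.9, 97.5]
ft_force: [-0.4, 0.0, -2.4]
finger_gap: 53.4
[ 612.96429744 -125.51022807  125.95789278] [179.00140116   0.91122963  97.51880133] [ 0.8590375   0.48892309 -2.78238724] [ -0.46905078 -29.70917214 125.95789278]
```

View pics/s9.png

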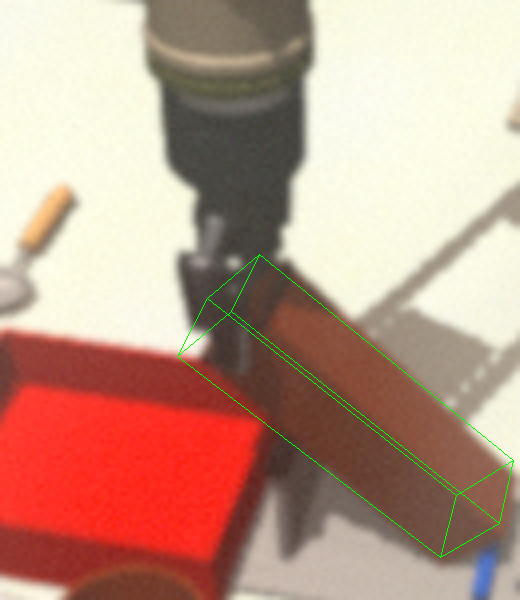

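```bash
python3 -m jog '[[0.003,0,0.003,0,0.4],[0.006,0,0.006,0,0.4],[0.008,0,0.009,0,0.4],[0.009,0,0.011,0,0.4],[0.009,0,0.012,0,0.4],[0.009,0,0.012,0,0.4]]' 20
python3 - <<'E'
from h import *
s=r.snapshot("scene"); draw(s,[wire((105,8),47.4)],"s10.png",(150,120,280,270),4)
z=r.sense();print(z["tool_pos"],z["tcp_rot"],z["ft_force"],W2S(z["tool_pos"]))
E
```

```text
time: 10.9
tool_pos: [616.7, -121.8, 120.9]
tcp_rot: [178.4, 1.5, 97.4]
ft_force: [1.1, -14.2, 22.3]
finger_gap: 53.3
[ 616.65818599 -121.8221284   120.96820319] [178.3853617    1.45781074  97.40075142] [  0.23467814 -15.21320841  21.62093935] [  3.68016371 -26.54201079 120.96820319]
```

View pics/s10.png

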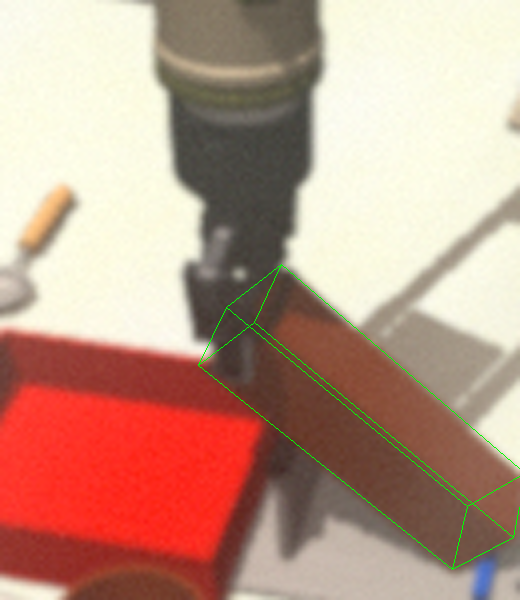

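Foot and ledge are both in contact now (22 N), and the wireframe at (105, 8) with 47.4° overlays the canister within a few mm. I'll relieve the load, open, and rise.

```bash
python3 -m jog '[[0,-0.002,-0.002,0,0.4],[0,-0.003,-0.003,0,0.4],[0,-0.003,-0.003,0,0.7],[0,-0.003,-0.003,0,0.8],[0,-0.003,-0.003,0,0.9],[0,-0.003,-0.003,0,1],[0,-0.003,-0.003,0,1],[0,-0.003,-0.003,0,1],[0,-0.003,-0.02,0,1],[0,-0.003,-0.05,0,1],[0,-0.003,-0.09,0,1],[0,-0.003,-0.12,0,1],[0,-0.003,-0.14,0,1],[0,-0.003,-0.14,0,1]]' 20
python3 - <<'E'
from h import *
s=r.snapshot("scene"); draw(s,[wire((105,8),47.4)],"s11.png",(140,120,300,280),4)
s=r.snapshot("wrist"); cv2.imwrite("pics/w11.png",s["pixels"][:,:,::-1])
z=r.sense();print(z["tool_pos"],z["tcp_rot"],z["ft_force"],W2S(z["tool_pos"]))
E
```

```text
time: 12.35
tool_pos: [611.4, -119.7, 267.1]
tcp_rot: [177.9, 1.6, 97.4]
ft_force: [0.4, 0.1, -0.2]
finger_gap: 85.4
[ 609.65327581 -119.27772509  261.8692095 ] [178.2895162    1.49891974  97.40147194] [ 0.08700019  1.53947082 -1.4641039 ] [ -2.92669853 -23.09351456 261.8692095 ]
```

View pics/s11.png

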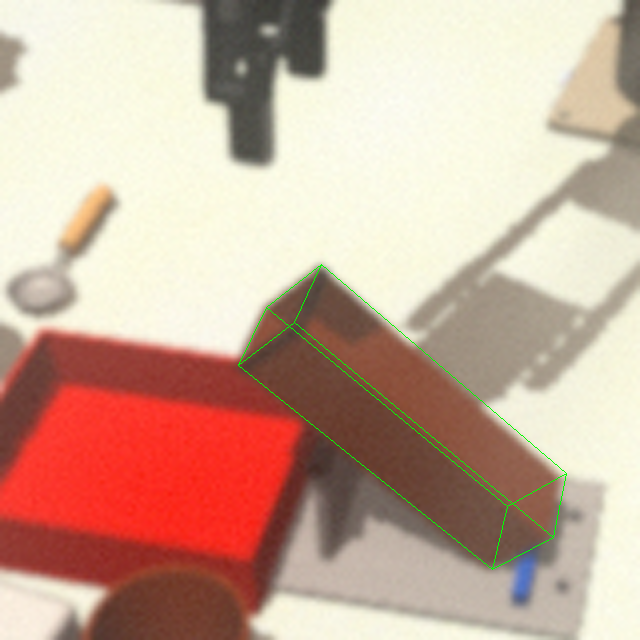

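View pics/w11.png

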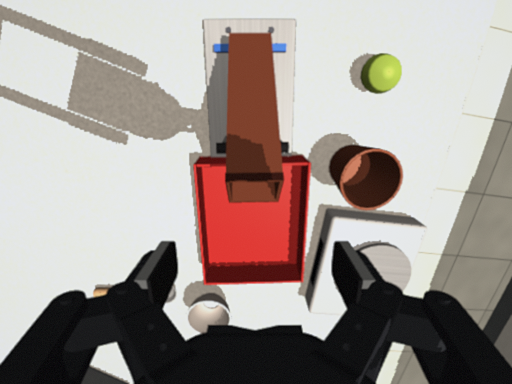

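It leans on its own at 47°, with the foot at about 105 mm, the mouth at (240–320, 265–365) over the tray, and nicely centred. Next I work out the regrip in the lower half.

```bash
cat >> h.py <<'E'
from scipy.spatial.transform import Rotation as Ro
def rel(targets):  # stand (X,Y,Z) TCP targets -> tool-axis shifts in m
    z=r.sense(); R=Ro.from_euler("xyz",z["tcp_rot"],degrees=True).as_matrix()
    for t in targets: print(np.round(t,1),np.round(R.T@(S2W(*t)-z["tool_pos"])/1000,4).tolist())
E
python3 - <<'E'
from h import *
rel([(1,101,262),(1,101,130),(1,101,57)])
E
```

```text
[  1 101 262] [0.1241, 0.0036, -0.0033]
[  1 101 130] [0.1275, -0.0003, 0.1286]
[  1 101  57] [0.1294, -0.0025, 0.2016]
```

```bash
python3 -m jog '[[0.02,0.001,-0.003,0,1],[0.05,0.002,-0.003,0,1],[0.085,0.003,-0.003,0,1],[0.11,0.003,0.01,0,1],[0.124,0.003,0.035,0,1],[0.126,0.002,0.065,0,1],[0.127,0.001,0.095,0,1],[0.1275,0,0.125,0,1],[0.128,0,0.15,0,1],[0.129,-0.002,0.17,0,1],[0.129,-0.002,0.185,0,1],[0.129,-0.002,0.195,0,1],[0.129,-0.002,0.2,0,1],[0.129,-0.002,0.2016,0,1],[0.129,-0.002,0.2016,0,1]]' 20
python3 - <<'E'
from h import *
s=r.snapshot("scene"); draw(s,[wire((105,8),47.4)],"s12.png",(140,120,300,280),4)
z=r.sense();print(z["tool_pos"],z["tcp_rot"],z["ft_force"],W2S(z["tool_pos"]))
E
```

```text
time: 13.95
tool_pos: [598.3, 3.9, 57.7]
tcp_rot: [178.2, 1.5, 97.4]
ft_force: [0.6, -0.3, 0.2]
finger_gap: 85.5
[598.42883012   3.85145808  57.98756517] [178.20712624   1.51427666  97.39778825] [ 0.05266257  0.10179777 -0.27171702] [  2.23207778 100.43854993  57.98756517]
```

View pics/s12.png

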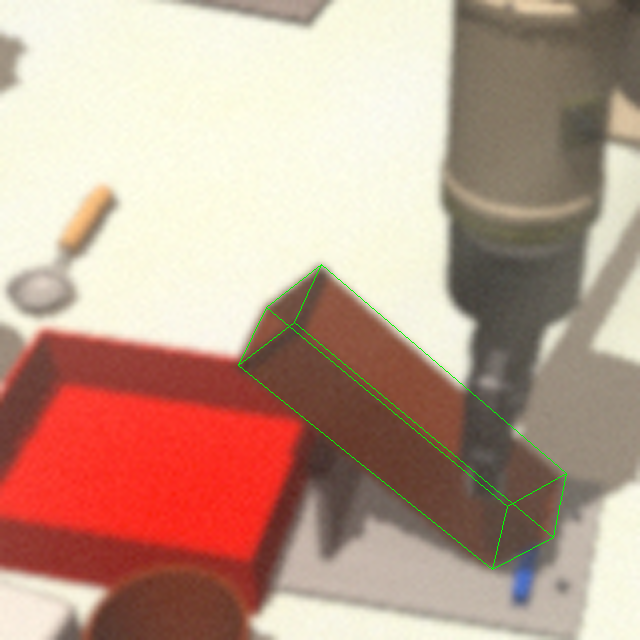

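No contact, and the fingers straddle the lower half. I'll close lightly and lift by a small arc first, to see whether it pivots in the pads.

```bash
python3 -m jog '[[0,0,0,0,0.7],[0,0,0,0,0.65],[0,0,0,0,0.61],[0,0,0,0,0.61],[0,0,0,0,0.61],[0,0,0,0,0.61],[0,0,0,0,0.61]]' 20
python3 - <<'E'
from h import *
z=r.sense();print(W2S(z["tool_pos"]),z["ft_force"],z["finger_gap"])
T=[]
for ph in range(47,112,7):
    p=np.radians(ph);n=np.array([np.cos(p),np.sin(p)]);d=np.array([-np.sin(p),np.cos(p)])
    P_=np.array([0,95])+51.7*n-89*d; T.append((2.2,P_[0],P_[1]-15))
rel(T)
E
```

```text
time: 14.7
tool_pos: [598.5, 4.0, 58.8]
tcp_rot: [178.2, 1.5, 97.4]
ft_force: [-3.8, 1.2, 5.1]
finger_gap: 52.3
[  2.34565219 100.60245435  58.78498436] [-3.76214591  1.1673085   5.11848374] 52.31505210565746
[  2.2 100.3  57.1] [-0.0002, -0.0002, 0.0017]
[  2.2 102.4  69.5] [0.0015, 0.0002, -0.0108]
[  2.2 102.9  82.1] [0.0017, 0.0006, -0.0233]
[  2.2 101.9  94.6] [0.0003, 0.001, -0.0358]
[  2.2  99.3 106.9] [-0.0025, 0.0014, -0.048]
[  2.2  95.3 118.8] [-0.0069, 0.0018, -0.0598]
[  2.2  89.9 130.1] [-0.0126, 0.0021, -0.071]
[  2.2  83.1 140.7] [-0.0196, 0.0025, -0.0814]
[  2.2  75.1 150.4] [-0.0279, 0.0028, -0.0909]
[  2.2  66.  159. ] [-0.0373, 0.0031, -0.0992]
```

```bash
python3 -m jog '[[0.0005,0,-0.003,0,0.61],[0.001,0,-0.007,0,0.61],[0.0015,0,-0.011,0,0.61],[0.002,0,-0.016,0,0.61],[0.002,0,-0.02,0,0.61],[0.002,0.0005,-0.024,0,0.61],[0.002,0.0005,-0.024,0,0.61]]' 20
python3 - <<'E'
from h import *
s=r.snapshot("scene"); 
def E(ph):
    p=np.radians(ph);n=np.array([np.cos(p),np.sin(p)]);d=np.array([-np.sin(p),np.cos(p)]); return np.array([0,95])+7*n-136*d
draw(s,[wire(E(61),61),wire((107,32),47.4)],"s13.png",(140,120,300,280),4)
z=r.sense();print(z["ft_force"],W2S(z["tool_pos"]),z["finger_gap"])
E
```

```text
time: 15.4
tool_pos: [598.6, 6.6, 83.7]
tcp_rot: [178.1, 1.5, 97.4]
ft_force: [0.1, -0.3, -0.5]
finger_gap: 52.4
[ 0.53292922  0.1186     -0.96673491] [  2.46872789 103.12518123  83.22412331] 52.486174553344846
```

View pics/s13.png

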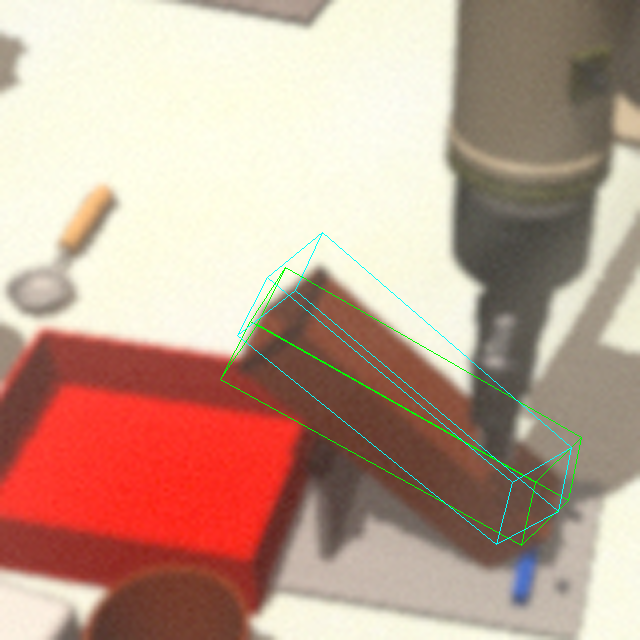

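The fingers just slid up and the canister didn't move, so that grip was too shallow and loose. Pad friction also held the lean earlier, so gravity alone won't turn it. New plan:
1. Take it firmly just below mid-height (l≈87 mm).
2. Carry it up over the ledge until the ledge bears near the foot.
3. Push down so the ledge turns it.

```bash
python3 -m jog '[[0,0,0,0,0.8],[0,0,0,0,1],[0,0,-0.005,0,1],[0,0,-0.03,0,1],[-0.005,0,-0.06,0,1],[-0.02,0,-0.07,0,1],[-0.03,0,-0.07,0,1],[-0.03,0,-0.07,0,1]]' 30
python3 - <<'E'
from h import *
z=r.sense();print(W2S(z["tool_pos"]),z["ft_force"],z["finger_gap"])
rel([(2,73.5,100),(2,73.5,82),(2,73.5,78)])
E
```

```text
time: 16.25
tool_pos: [599.5, -23.4, 153.1]
tcp_rot: [178.2, 1.5, 97.3]
ft_force: [0.2, 0.8, -0.8]
finger_gap: 85.1
[ -0.29482712  73.30961289 153.1452727 ] [ 0.21369995  0.83099564 -0.79022084] 85.06765712147835
[  2.   73.5 100. ] [0.0016, 0.0006, 0.0532]
[ 2.  73.5 82. ] [0.0021, 0.0, 0.0712]
[ 2.  73.5 78. ] [0.0022, -0.0001, 0.0751]
```

```bash
python3 -m jog '[[0.001,0.0005,0.02,0,1],[0.001,0.0005,0.04,0,1],[0.002,0.0005,0.055,0,1],[0.002,0,0.065,0,1],[0.002,0,0.071,0,1],[0.002,0,0.071,0,1]]' 30
python3 - <<'E'
from h import *
s=r.snapshot("scene"); draw(s,[wire((105,8),47.4)],"s14.png",(140,120,300,280),4)
z=r.sense();print(W2S(z["tool_pos"]),z["ft_force"],z["finger_gap"])
E
```

```text
time: 16.85
tool_pos: [601.1, -22.9, 81.0]
tcp_rot: [178.3, 1.5, 97.3]
ft_force: [-0.5, 0.1, 0.8]
finger_gap: 85.3
[ 1.92441767 73.44553692 82.05342647] [ 0.47568202 -0.02467391  0.80551306] 85.39410464014759
```

View pics/s14.png

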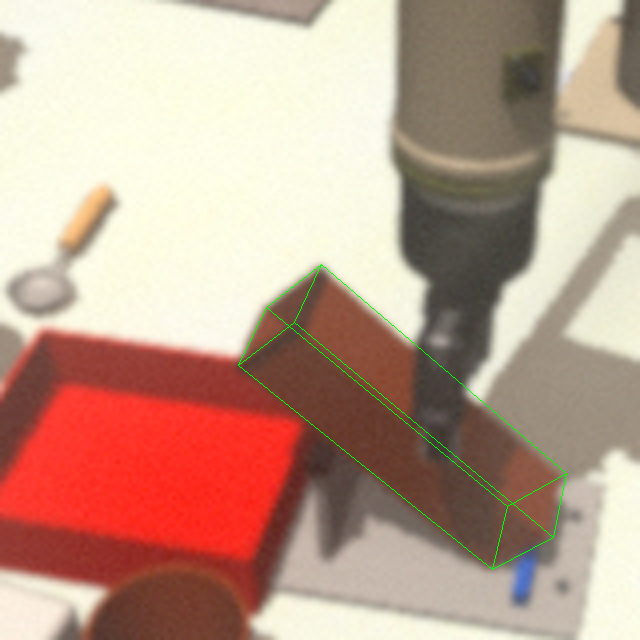

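```bash
python3 -m jog '[[0,0,0.003,0,1],[0,0,0.005,0,1],[0,0,0.005,0,0.7],[0,0,0.005,0,0.55],[0,0,0.005,0,0.4],[0,0,0.005,0,0.4],[0,0,0.005,0,0.4],[0,0,0.005,0,0.4],[0,0,0.005,0,0.4]]' 40
python3 - <<'E'
from h import *
z=r.sense();print(W2S(z["tool_pos"]),z["ft_force"],z["finger_gap"],z["tcp_rot"])
rel([(0,70,90),(0,-5,154)])
E
```

```text
time: 17.8
tool_pos: [602.1, -23.0, 77.7]
tcp_rot: [178.2, 1.5, 97.3]
ft_force: [-2.7, 1.9, 6.5]
finger_gap: 51.6
[ 2.2729472  73.35848174 77.73250815] [-2.7133348   1.93487818  6.49474527] 51.6412491988821 [178.17036559   1.53423715  97.30341123]
[ 0 70 90] [-0.0037, -0.0019, -0.0122]
[  0  -5 154] [-0.0804, 0.0005, -0.0742]
```

```bash
python3 -m jog '[[0.001,0,-0.003,0,0.4],[0,0,-0.007,0,0.4],[-0.004,0,-0.011,0,0.4],[-0.008,0,-0.015,0,0.4],[-0.012,0,-0.018,0,0.4],[-0.012,0,-0.018,0,0.4]]' 40
python3 - <<'E'
from h import *
s=r.snapshot("scene"); draw(s,[wire((95,25),47.4)],"s15.png",(140,120,300,280),4)
z=r.sense();print(W2S(z["tool_pos"]),z["ft_force"],z["finger_gap"])
E
```

```text
time: 18.4
tool_pos: [603.5, -35.4, 96.8]
tcp_rot: [178.1, 1.6, 97.3]
ft_force: [0.9, 0.3, -4.0]
finger_gap: 51.6
[ 1.87500129 61.27668752 96.42253342] [-0.02203792 -0.16124761 -2.58696642] 51.71146754668871
```

View pics/s15.png

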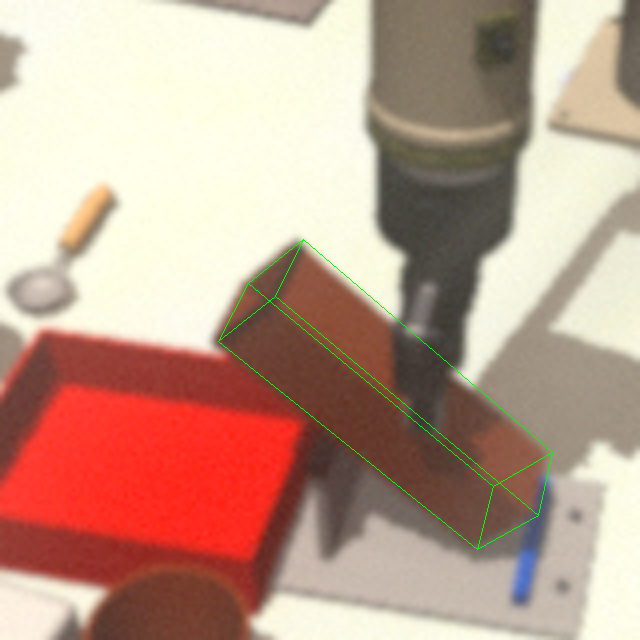

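The canister is held rigidly at 47° and its full weight is on the gripper. Next I carry it up along its axis over the ledge.

```bash
python3 -m jog '[[-0.004,0,-0.006,0,0.4],[-0.011,0,-0.013,0,0.4],[-0.019,0,-0.02,0,0.4],[-0.027,0,-0.027,0,0.4],[-0.035,0,-0.034,0,0.4],[-0.043,0.0005,-0.041,0,0.4],[-0.051,0.0005,-0.048,0,0.4],[-0.059,0.001,-0.055,0,0.4],[-0.065,0.001,-0.06,0,0.4],[-0.069,0.001,-0.064,0,0.4],[-0.069,0.001,-0.064,0,0.4]]' 40
python3 - <<'E'
from h import *
z=r.sense();t=W2S(z["tool_pos"]);print(t,z["ft_force"],z["finger_gap"])
E=(95+t[1]-61.3,25+t[2]-96.4);print(E)
s=r.snapshot("scene"); draw(s,[wire(E,47.4)],"s16.png",(110,90,300,280),4)
# bar distance to side line
p=np.radians(47.4);n=np.array([np.cos(p),np.sin(p)]);d=np.array([-np.sin(p),np.cos(p)])
v=np.array([0,95])-E; print("normal gap",-(v@n)-7,"D",v@d)
E
```

```text
time: 19.55
tool_pos: [611.1, -102.5, 163.0]
tcp_rot: [178.1, 1.6, 97.2]
ft_force: [0.9, 0.3, -3.5]
finger_gap: 51.4
[  0.71443533  -6.62111154 163.03478926] [ 0.8753427   0.32153161 -3.54955732] 51.43556453952682
(np.float64(27.078888455399266), np.float64(91.63478926390837))
normal gap 8.851927060795884 D 22.210521194638122
```

View pics/s16.png

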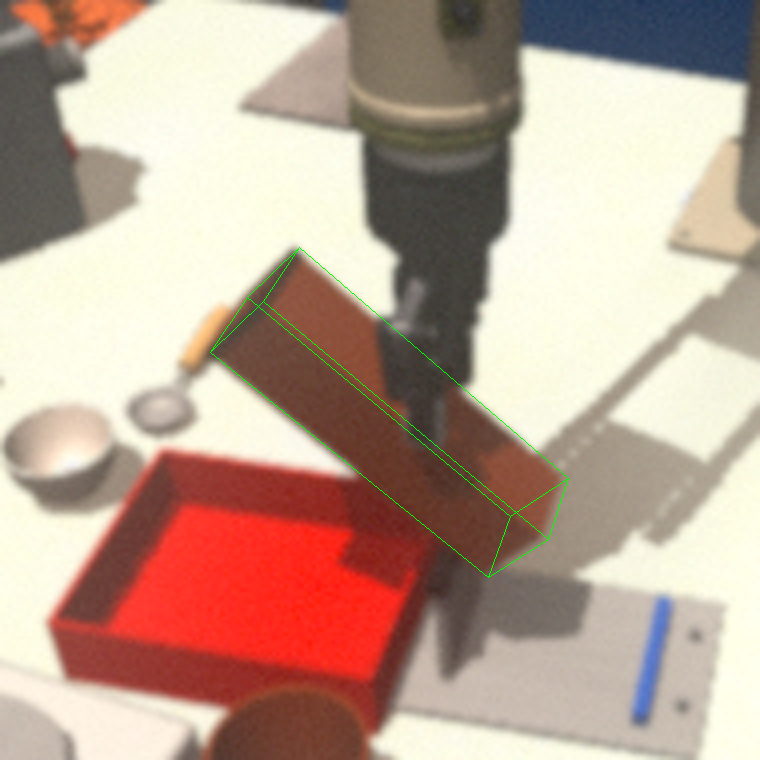

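The held pose matches the wireframe, with the ledge now about 22 mm from the foot. Next I compute the turning arc about the bar.

```bash
python3 - <<'E'
from h import *
T=[]
for ph in list(range(47,113,5)):
    p=np.radians(ph);n=np.array([np.cos(p),np.sin(p)]);d=np.array([-np.sin(p),np.cos(p)])
    P_=np.array([0,95])+53*n+63*d; T.append((0,P_[0],P_[1]-22))
rel(T)
E
```

```text
[  0.   -9.9 154.7] [-0.0036, -0.0007, 0.0078]
[  0.  -17.  153.6] [-0.0106, -0.0007, 0.0092]
[  0.  -24.  151.8] [-0.0175, -0.0008, 0.0112]
[  0.  -30.7 149.4] [-0.0242, -0.0008, 0.0137]
[  0.  -37.3 146.4] [-0.0307, -0.0009, 0.0169]
[  0.  -43.5 142.9] [-0.0369, -0.0009, 0.0206]
[  0.  -49.5 138.8] [-0.0427, -0.001, 0.0248]
[  0.  -55.  134.3] [-0.0481, -0.0012, 0.0295]
[  0.  -60.1 129.2] [-0.0531, -0.0013, 0.0347]
[  0.  -64.8 123.8] [-0.0576, -0.0015, 0.0403]
[  0.  -69.  117.9] [-0.0616, -0.0016, 0.0462]
[  0.  -72.6 111.7] [-0.0651, -0.0018, 0.0525]
[  0.  -75.7 105.3] [-0.068, -0.002, 0.059]
[  0.  -78.3  98.5] [-0.0704, -0.0022, 0.0658]
```

```bash
python3 -m jog '[[-0.002,0,0.004,0,0.4],[-0.0036,-0.0005,0.008,0,0.4],[-0.007,-0.0007,0.0085,0,0.4],[-0.0106,-0.0007,0.0092,0,0.4],[-0.014,-0.0007,0.010,0,0.4],[-0.0175,-0.0008,0.0112,0,0.4],[-0.021,-0.0008,0.0125,0,0.4],[-0.0242,-0.0008,0.0137,0,0.4],[-0.0275,-0.0008,0.0153,0,0.4],[-0.0307,-0.0009,0.0169,0,0.4],[-0.0307,-0.0009,0.0169,0,0.4]]' 25
python3 - <<'E'
from h import *
z=r.sense();t=W2S(z["tool_pos"]);print(t,z["ft_force"],z["finger_gap"],z["tcp_rot"])
p=np.radians(67);n=np.array([np.cos(p),np.sin(p)]);d=np.array([-np.sin(p),np.cos(p)])
s=r.snapshot("scene"); draw(s,[wire(np.array([0,95])+7*n-25*d,67)],"s17.png",(110,90,300,280),4)
E
```

```text
time: 20.7
tool_pos: [614.7, -133.6, 146.5]
tcp_rot: [178.1, 1.6, 97.2]
ft_force: [-0.5, 1.7, 0.9]
finger_gap: 51.4
[  0.19109472 -37.94010318 146.49619485] [-0.4580705   1.67355545  0.92554347] 51.35632395223084 [178.07126828   1.57042336  97.21054978]
```

View pics/s17.png

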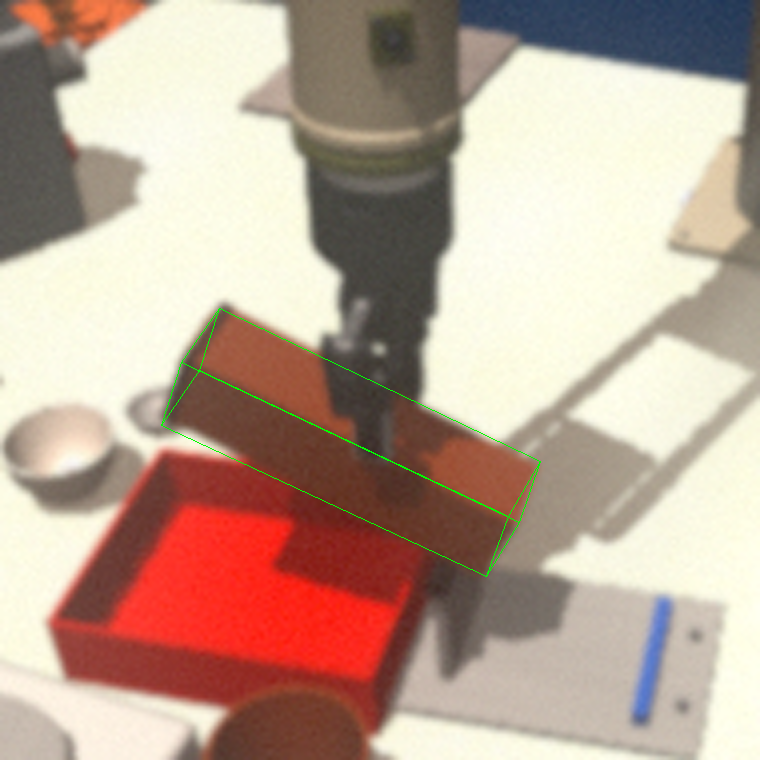

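It turns exactly as modelled, about 66° with under 2 N. I'll continue slowly past horizontal.

```bash
python3 -m jog '[[-0.003,0,0.002,0,0.4],[-0.0062,0,0.0037,0,0.4],[-0.009,0,0.0058,0,0.4],[-0.012,0,0.0079,0,0.4],[-0.0147,0,0.0102,0,0.4],[-0.0174,-0.0002,0.0126,0,0.4],[-0.02,-0.0003,0.0152,0,0.4],[-0.0224,-0.0004,0.0178,0,0.4],[-0.024,-0.0004,0.0195,0,0.4],[-0.0255,-0.0005,0.0215,0,0.4],[-0.0269,-0.0006,0.0234,0,0.4],[-0.028,-0.0006,0.025,0,0.4],[-0.0295,-0.0007,0.027,0,0.4],[-0.0309,-0.0007,0.0293,0,0.4],[-0.0309,-0.0007,0.0293,0,0.4],[-0.0309,-0.0007,0.0293,0,0.4]]' 25
python3 - <<'E'
from h import *
z=r.sense();t=W2S(z["tool_pos"]);print(t,z["ft_force"],z["finger_gap"],z["tcp_rot"])
p=np.radians(97);n=np.array([np.cos(p),np.sin(p)]);d=np.array([-np.sin(p),np.cos(p)])
s=r.snapshot("scene"); draw(s,[wire(np.array([0,95])+7*n-25*d,97)],"s18.png",(110,90,300,280),4)
E
```

```text
time: 22.35
tool_pos: [620.2, -166.6, 119.7]
tcp_rot: [177.9, 1.7, 97.2]
ft_force: [0.4, -5.8, 7.2]
finger_gap: 51.6
[  1.2961886  -71.44588899 119.66637397] [ 0.38435821 -5.76860577  7.1694422 ] 51.63459793697361 [177.90334635   1.7417254   97.16179343]
```

View pics/s18.png

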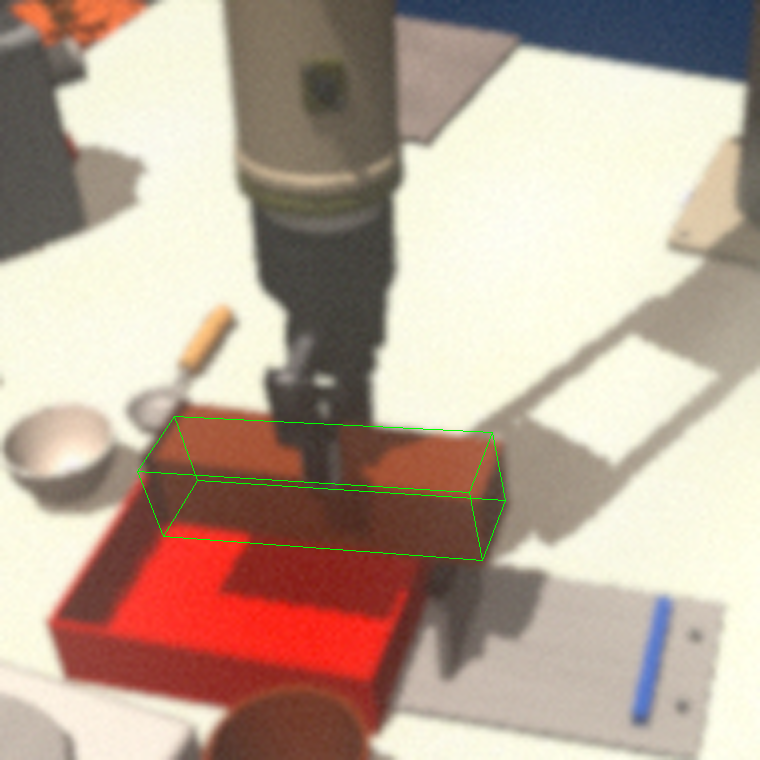

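```bash
python3 -m jog '[[-0.001,0,0.003,0,0.4],[-0.002,0,0.005,0,0.4],[-0.003,0,0.007,0,0.4],[-0.003,0,0.009,0,0.4],[-0.004,0,0.011,0,0.4],[-0.005,0,0.013,0,0.4],[-0.005,0,0.015,0,0.4],[-0.006,0,0.017,0,0.4],[-0.006,0,0.019,0,0.4],[-0.007,0,0.021,0,0.4],[-0.007,0,0.023,0,0.4],[-0.007,0,0.023,0,0.4],[-0.007,0,0.023,0,0.4]]' 25
python3 - <<'E'
from h import *
z=r.sense();t=W2S(z["tool_pos"]);print(t,z["ft_force"],z["finger_gap"],z["tcp_rot"])
p=np.radians(108);n=np.array([np.cos(p),np.sin(p)]);d=np.array([-np.sin(p),np.cos(p)])
s=r.snapshot("scene"); draw(s,[wire(np.array([0,95])+7*n-25*d,108)],"s19.png",(110,90,300,280),4)
s=r.snapshot("wrist"); cv2.imwrite("pics/w19.png",s["pixels"][:,:,::-1])
E
```

```text
time: 23.7
tool_pos: [622.0, -175.0, 96.4]
tcp_rot: [177.9, 1.8, 97.1]
ft_force: [0.7, -4.6, 0.8]
finger_gap: 51.7
[  1.93919501 -79.91814621  96.4136622 ] [ 0.66451325 -4.61511935  0.78012878] 51.671638073493526 [177.9082793    1.78594655  97.13166095]
```

View pics/s19.png

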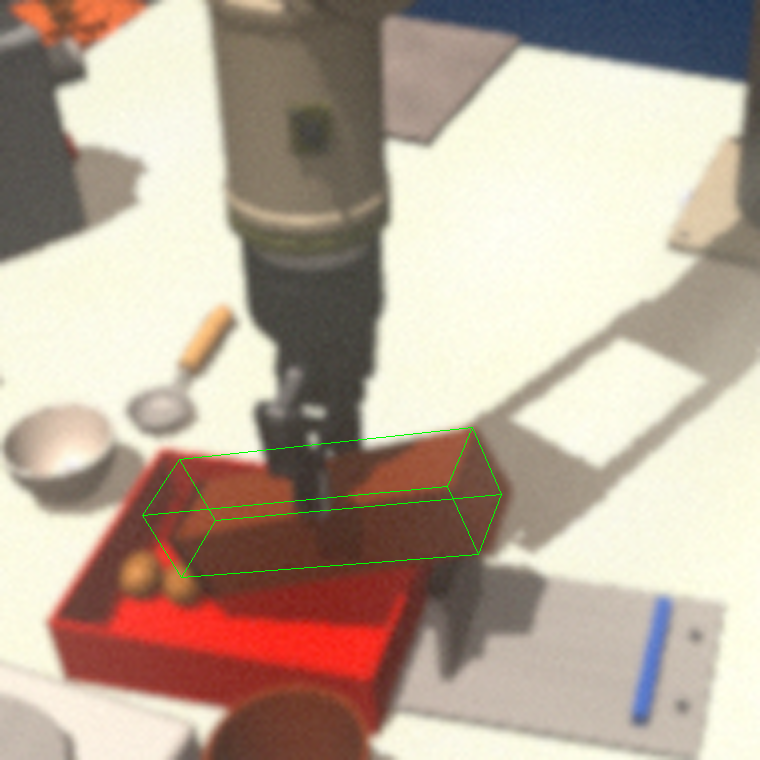

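View pics/w19.png

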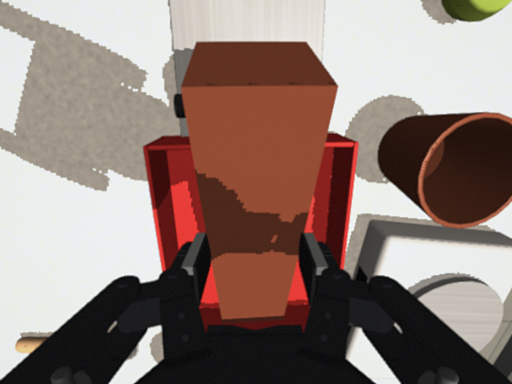

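Two walnuts are in the tray at (140,573) and (180,585), and the mouth is downhill at about 110°. I'll wait for the third.

```bash
python3 -m jog '[[0,0,0.002,0,0.4],[0,0,0.004,0,0.4],[0,0,0.004,0,0.4],[0,0,0.004,0,0.4],[0,0,0.004,0,0.4],[0,0,0.004,0,0.4],[0,0,0.004,0,0.4],[0,0,0.004,0,0.4],[0,0,0.004,0,0.4],[0,0,0.004,0,0.4]]' 25
python3 - <<'E'
from h import *
z=r.sense();t=W2S(z["tool_pos"]);print(t,z["ft_force"],z["finger_gap"],z["tcp_rot"])
s=r.snapshot("scene"); crop(s,115,170,245,270,5,"s20.png")
s=r.snapshot("top"); crop(s,220,110,360,210,5,"t20.png")
E
```

```text
time: 24.8
tool_pos: [622.2, -175.4, 92.6]
tcp_rot: [177.9, 1.8, 97.1]
ft_force: [1.2, -5.8, 1.1]
finger_gap: 51.3
[  2.09426292 -80.34518667  92.62313171] [ 1.1907767  -5.77808949  1.08151384] 51.31422792529366 [177.90154129   1.82222396  97.13149445]
```

View pics/s20.png

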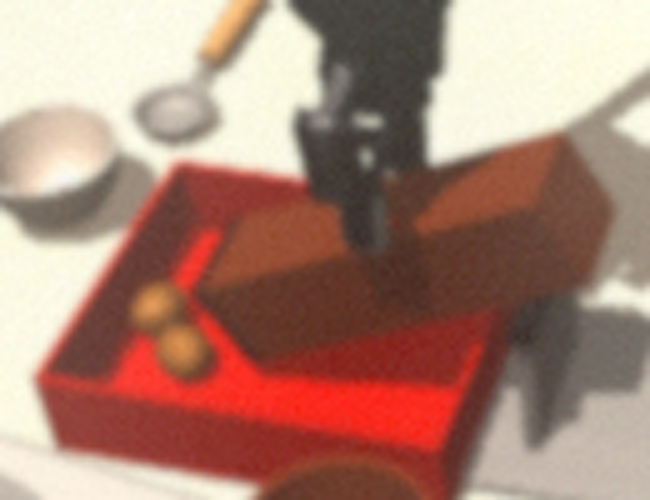

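View pics/t20.png

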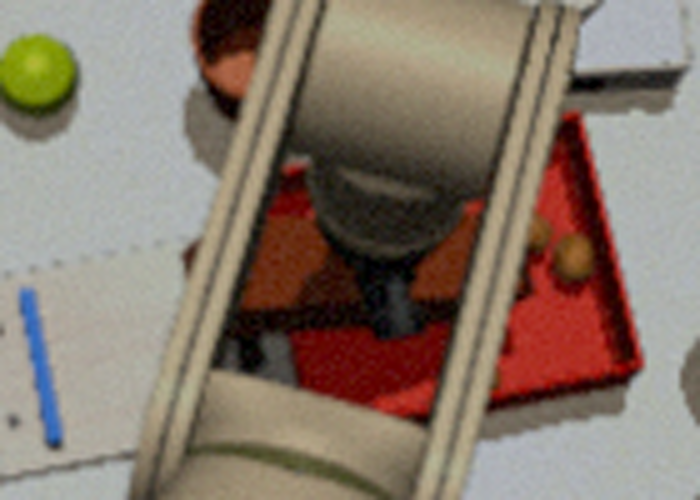

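Two nuts are clearly in the tray, and the top view has a third brown spot at (493,378), partly hidden by the arm. I'll draw the canister back at the same downhill angle, which keeps any straggler rolling out, and look again.

```bash
python3 - <<'E'
from h import *
rel([(0,-83,98),(0,-30,123),(0,15.5,145)])
E
```

```text
[  0 -83  98] [-0.0028, -0.0019, -0.0054]
[  0 -30 123] [0.0494, -0.0013, -0.032]
[  0.   15.5 145. ] [0.0941, -0.0009, -0.0555]
```

```bash
python3 -m jog '[[-0.0015,-0.001,-0.003,0,0.4],[-0.0028,-0.002,-0.0055,0,0.4],[0.002,-0.002,-0.008,0,0.4],[0.01,-0.0015,-0.012,0,0.4],[0.02,-0.0015,-0.017,0,0.4],[0.03,-0.0015,-0.022,0,0.4],[0.04,-0.001,-0.027,0,0.4],[0.05,-0.001,-0.032,0,0.4],[0.06,-0.001,-0.0375,0,0.4],[0.07,-0.001,-0.043,0,0.4],[0.08,-0.001,-0.048,0,0.4],[0.089,-0.001,-0.053,0,0.4],[0.094,-0.001,-0.0555,0,0.4],[0.094,-0.001,-0.0555,0,0.4]]' 30
python3 - <<'E'
from h import *
z=r.sense();t=W2S(z["tool_pos"]);print(t,z["ft_force"],z["finger_gap"],z["tcp_rot"])
p=np.radians(114);n=np.array([np.cos(p),np.sin(p)]);d=np.array([-np.sin(p),np.cos(p)])
s=r.snapshot("scene"); draw(s,[wire(np.array([t[1],t[2]+22])-46*n-88*d,114)],"s21.png",(110,90,300,280),4)
s=r.snapshot("top"); crop(s,220,110,360,210,5,"t21.png")
E
```

```text
time: 26.3
tool_pos: [607.6, -80.1, 145.6]
tcp_rot: [177.9, 1.8, 97.2]
ft_force: [0.7, -0.0, -1.7]
finger_gap: 50.6
[  0.19652135  16.05895411 145.61965896] [ 0.6762829  -0.03605096 -1.73444857] 50.618472453495556 [177.8547333    1.83130399  97.17460921]
```

View pics/s21.png

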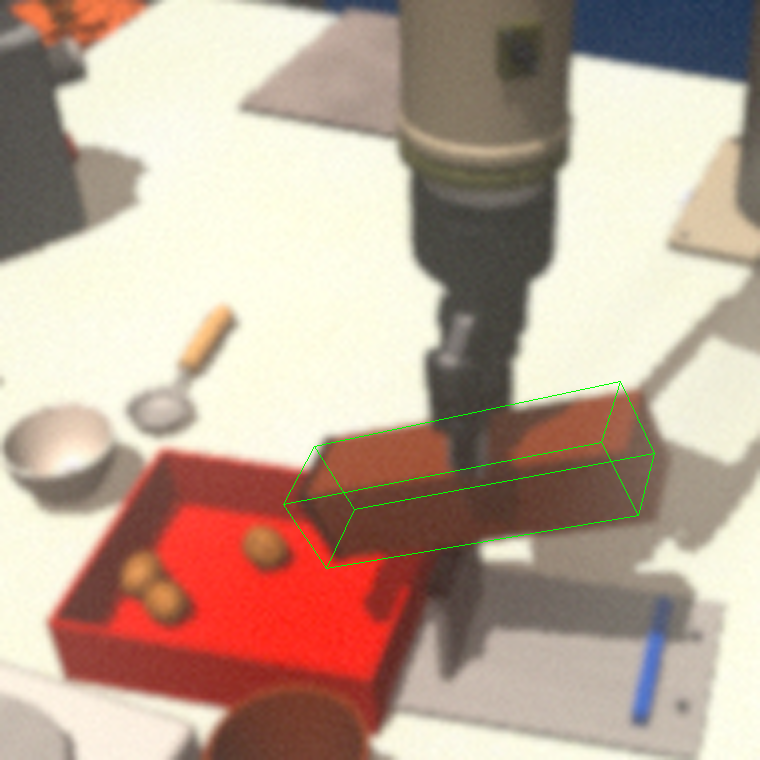

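View pics/t21.png

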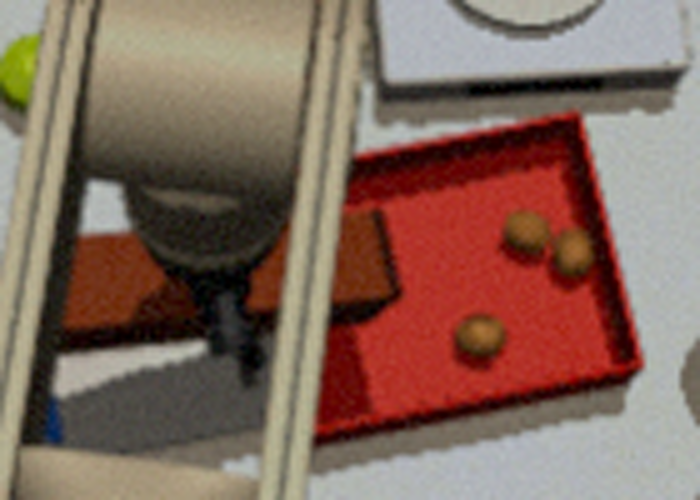

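All three walnuts are in the tray, in the top view at (527,232), (573,253) and (480,337). Next I refit the canister's pose in the hand.

```bash
python3 - <<'E'
from h import *
t=W2S(r.sense()["tool_pos"])
s=r.snapshot("scene")
def W(phi,l,w):
    p=np.radians(phi);n=np.array([np.cos(p),np.sin(p)]);d=np.array([-np.sin(p),np.cos(p)])
    return wire(np.array([t[1],t[2]+22])-w*n-l*d,phi)
draw(s,[W(111,97,46),W(109,95,44)],"s22.png",(170,150,290,250),6)
E
```

```text
(no output)
```

View pics/s22.png

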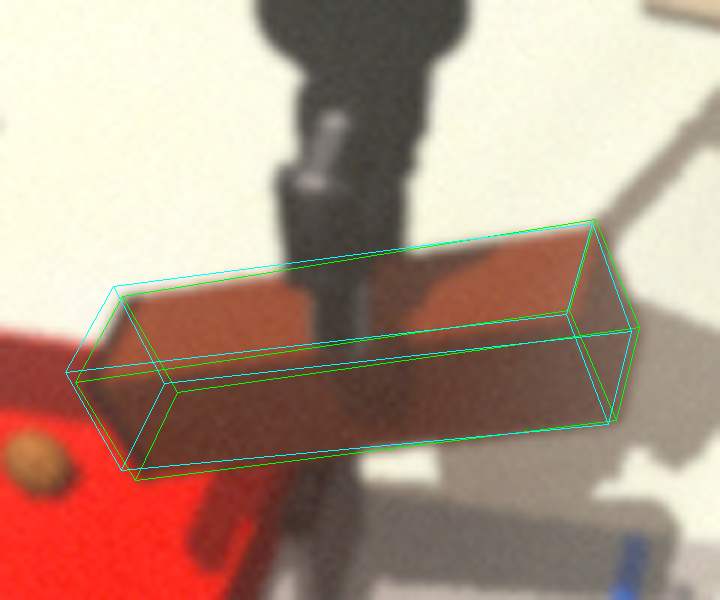

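```bash
python3 - <<'E'
from h import *
T=[]
for ph,D in((111,150),(105,150),(100,150),(95,150),(90,150),(85,149),(80,147),(75,145),(70,142),(66,140),(62,138),(58,136),(55,135),(52,134),(49,134)):
    p=np.radians(ph);n=np.array([np.cos(p),np.sin(p)]);d=np.array([-np.sin(p),np.cos(p)])
    P_=np.array([0,95])+55*n-(D-100)*d; T.append((0,P_[0],P_[1]-22))
rel(T)
E
```

```text
[  0.   27.  142.3] [0.0119, 0.0002, 0.0021]
[  0.   34.1 139.1] [0.0191, -0.0, 0.0051]
[  0.   39.7 135.8] [0.0248, -0.0002, 0.0081]
[  0.   45.  132.1] [0.0303, -0.0003, 0.0116]
[  0.  50. 128.] [0.0354, -0.0005, 0.0156]
[  0.   53.6 123.5] [0.0391, -0.0007, 0.02]
[  0.   55.8 119. ] [0.0415, -0.0009, 0.0244]
[  0.   57.7 114.5] [0.0435, -0.0011, 0.0289]
[  0.   58.3 110.3] [0.0442, -0.0012, 0.033]
[  0.   58.9 107. ] [0.045, -0.0014, 0.0363]
[  0.   59.4 103.7] [0.0455, -0.0015, 0.0396]
[  0.   59.7 100.6] [0.0459, -0.0016, 0.0427]
[ 0.  60.2 98. ] [0.0466, -0.0017, 0.0453]
[ 0.  60.7 95.4] [0.0471, -0.0018, 0.0478]
[ 0.  61.7 92.2] [0.0483, -0.0019, 0.051]
```

```bash
python3 -m jog '[[0.006,0,0,0,0.4],[0.012,0,0.002,0,0.4],[0.0155,0,0.0035,0,0.4],[0.019,0,0.005,0,0.4],[0.022,0,0.0065,0,0.4],[0.0248,0,0.008,0,0.4],[0.0275,0,0.01,0,0.4],[0.0303,0,0.0116,0,0.4],[0.033,0,0.0135,0,0.4],[0.0354,-0.0005,0.0156,0,0.4],[0.0354,-0.0005,0.0156,0,0.4]]' 22
python3 - <<'E'
from h import *
z=r.sense();t=W2S(z["tool_pos"]);print(t,z["ft_force"],z["finger_gap"])
s=r.snapshot("scene")
def W(phi,l,w):
    p=np.radians(phi);n=np.array([np.cos(p),np.sin(p)]);d=np.array([-np.sin(p),np.cos(p)])
    return wire(np.array([t[1],t[2]+22])-w*n-l*d,phi)
draw(s,[W(90,100,48)],"s23.png",(170,130,310,250),5)
E
```

```text
time: 27.55
tool_pos: [603.2, -46.0, 128.0]
tcp_rot: [177.9, 1.8, 97.1]
ft_force: [0.8, -0.4, 0.4]
finger_gap: 51.0
[  0.33527969  50.36076412 128.01663775] [ 0.83248971 -0.37584006  0.36591683] 50.9702733269323
```

View pics/s23.png

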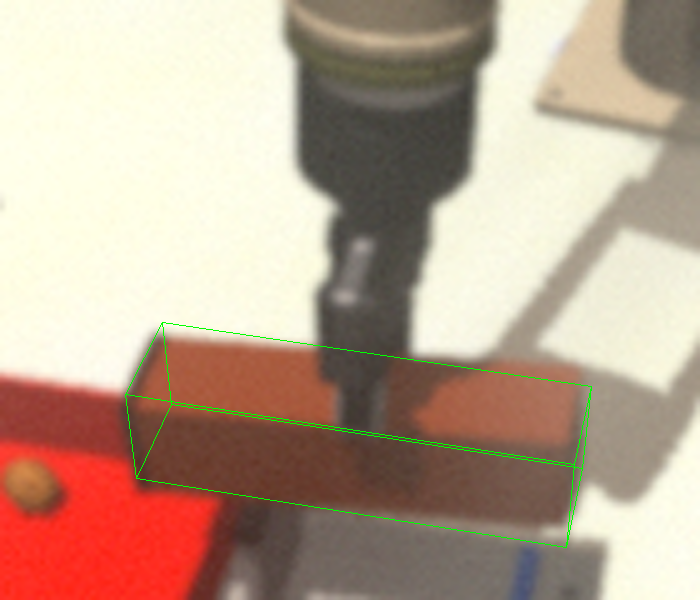

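It's turning back smoothly, now at about 95° with negligible force. I'll continue down the arc.

```bash
python3 -m jog '[[0.002,0,0.003,0,0.4],[0.0037,0,0.006,0,0.4],[0.005,0,0.009,0,0.4],[0.006,0,0.0115,0,0.4],[0.007,0,0.014,0,0.4],[0.008,0,0.0163,0,0.4],[0.0085,0,0.0185,0,0.4],[0.009,0,0.0205,0,0.4],[0.0095,0,0.0225,0,0.4],[0.01,0,0.0245,0,0.4],[0.01,0,0.0265,0,0.4],[0.01,0,0.0265,0,0.4]]' 22
python3 - <<'E'
from h import *
z=r.sense();t=W2S(z["tool_pos"]);print(t,z["ft_force"],z["finger_gap"])
s=r.snapshot("scene")
def W(phi,l,w):
    p=np.radians(phi);n=np.array([np.cos(p),np.sin(p)]);d=np.array([-np.sin(p),np.cos(p)])
    return wire(np.array([t[1],t[2]+22])-w*n-l*d,phi)
draw(s,[W(64,98,47)],"s24.png",(170,130,310,270),5)
E
```

```text
time: 28.8
tool_pos: [605.1, -31.0, 104.4]
tcp_rot: [177.5, 1.4, 97.3]
ft_force: [-4.3, 25.5, 18.8]
finger_gap: 50.7
[  4.27888758  65.00043641 104.3643218 ] [-4.34847965 25.49451908 18.78247962] 50.69985128488579
```

View pics/s24.png

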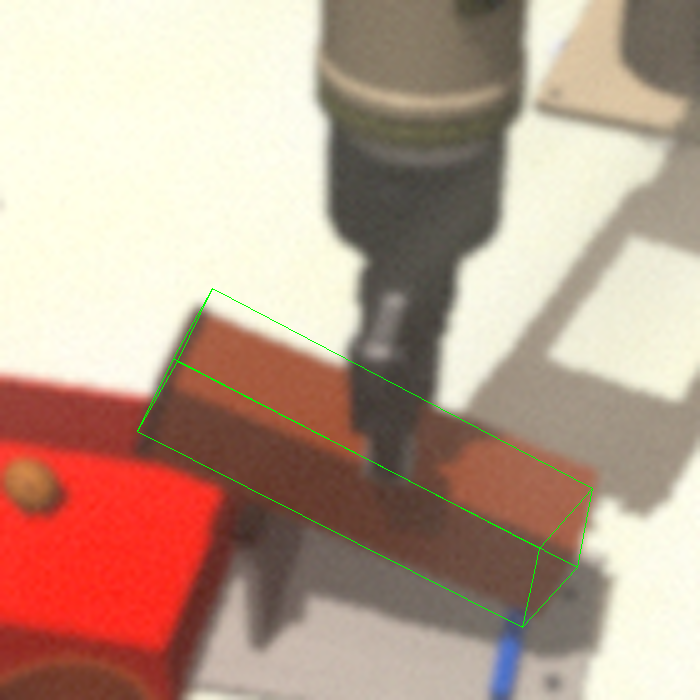

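It's now at about 68°. Rubber friction built up 25 N because I was also sliding the canister along the ledge. I'll relieve the load, lift clear, shift it along its axis, and press again without sliding.

```bash
python3 -m jog '[[0.001,-0.002,-0.003,0,0.4],[0.002,-0.004,-0.008,0,0.4],[-0.001,-0.004,-0.01,0,0.4],[-0.005,-0.004,-0.012,0,0.4],[-0.005,-0.004,-0.012,0,0.4]]' 30
python3 - <<'E'
from h import *
z=r.sense();t=W2S(z["tool_pos"]);print(t,z["ft_force"],z["finger_gap"])
s=r.snapshot("scene")
def W(phi,l,w):
    p=np.radians(phi);n=np.array([np.cos(p),np.sin(p)]);d=np.array([-np.sin(p),np.cos(p)])
    E=np.array([t[1],t[2]+22])-w*n-l*d; v=np.array([0,95])-E
    print(phi,"E",E,"gap",-(v@n)-7,"D",v@d)
    return wire(E,phi)
draw(s,[W(67,104,48),W(69,102,48)],"s25.png",(170,130,310,270),5)
E
```

```text
time: 29.35
tool_pos: [601.1, -37.5, 116.1]
tcp_rot: [177.6, 1.5, 97.3]
ft_force: [0.5, 0.0, -2.4]
finger_gap: 50.7
[ -0.59638425  59.10735568 116.0788036 ] [ 4.55999436e-01  1.27190292e-03 -2.38771001e+00] 50.678518184152146
67 E [136.08476627  53.25853327] gap 7.749331577809134 D 141.5763782300268
69 E [137.1308976   56.71341227] gap 6.399709692311392 D 141.74340780617268
```

View pics/s25.png

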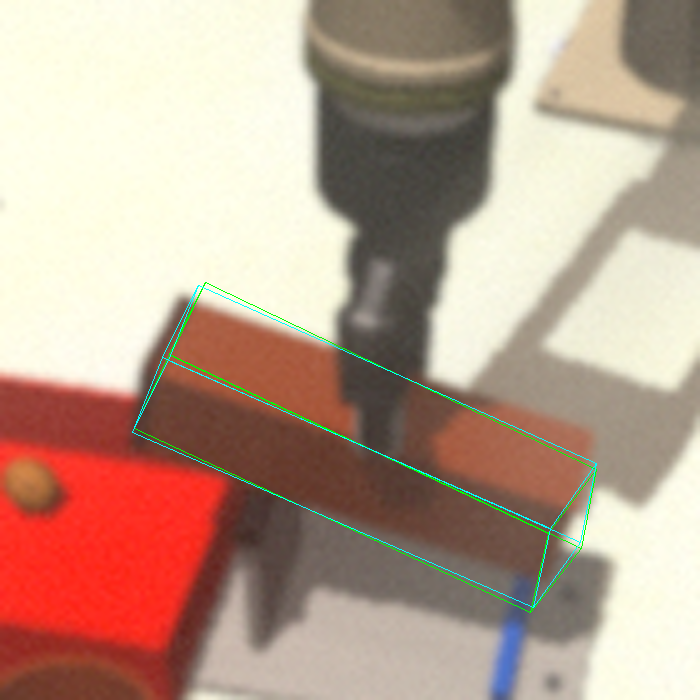

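```bash
cat >> h.py <<'E'
def Wf(t,phi,l,w):
    p=np.radians(phi);n=np.array([np.cos(p),np.sin(p)]);d=np.array([-np.sin(p),np.cos(p)])
    E=np.array([t[1],t[2]+22])-w*n-l*d; v=np.array([0,95])-E
    print(phi,l,w,"E",np.round(E,1),"gap",round(-(v@n)-7,1),"D",round(v@d,1))
    return wire(E,phi)
E
python3 - <<'E'
from h import *
z=r.sense();t=W2S(z["tool_pos"])
s=r.snapshot("scene")
draw(s,[Wf(t,77,100,46),Wf(t,75,102,42)],"s26.png",(170,130,310,270),5)
E
```

```text
77 100 46 E [146.5  70.6] gap 2.2 D 148.2
75 102 42 E [147.1  71. ] gap 7.9 D 148.3
```

View pics/s26.png

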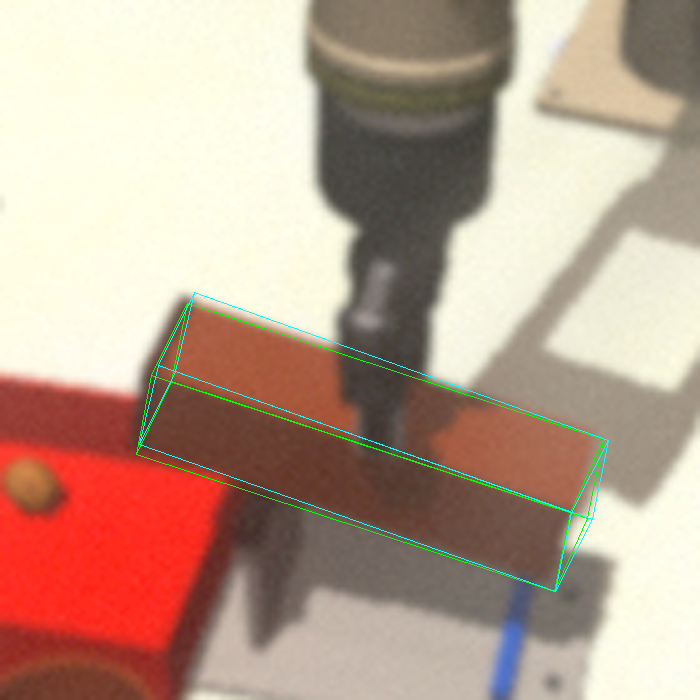

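```bash
python3 - <<'E'
from h import *
T=[(0,56,121)]
for ph in(77,72,67,62,57,52,48):
    p=np.radians(ph);n=np.array([np.cos(p),np.sin(p)]);d=np.array([-np.sin(p),np.cos(p)])
    P_=np.array([0,95])+52*n-42*d; T.append((0,P_[0],P_[1]-22))
rel(T)
E
```

```text
[  0  56 121] [-0.0038, 0.0008, -0.005]
[  0.   52.6 114.2] [-0.007, 0.0006, 0.0019]
[  0.   56.  109.5] [-0.0035, 0.0004, 0.0065]
[  0.   59.  104.5] [-0.0004, 0.0001, 0.0114]
[ 0.  61.5 99.2] [0.0022, -0.0001, 0.0166]
[ 0.  63.5 93.7] [0.0044, -0.0003, 0.022]
[ 0.  65.1 88.1] [0.0061, -0.0006, 0.0276]
[ 0.  66.  83.5] [0.0071, -0.0008, 0.0322]
```

```bash
python3 -m jog '[[-0.003,0,-0.005,0,0.4],[-0.008,0,-0.004,0,0.4],[-0.007,0,0.002,0,0.4],[-0.005,0,0.0045,0,0.4],[-0.0035,0,0.0065,0,0.4],[-0.002,0,0.009,0,0.4],[-0.0004,0,0.0114,0,0.4],[0.001,0,0.014,0,0.4],[0.0022,0,0.0166,0,0.4],[0.0033,0,0.019,0,0.4],[0.0044,0,0.022,0,0.4],[0.0044,0,0.022,0,0.4]]' 20
python3 - <<'E'
from h import *
z=r.sense();t=W2S(z["tool_pos"]);print(t,z["ft_force"],z["finger_gap"],z["tcp_rot"])
s=r.snapshot("scene")
draw(s,[Wf(t,60,97,45)],"s27.png",(170,130,310,270),5)
E
```

```text
time: 30.65
tool_pos: [601.4, -30.6, 93.7]
tcp_rot: [177.6, 1.3, 97.4]
ft_force: [-2.5, 9.4, 5.3]
finger_gap: 50.7
[ 0.63139265 65.93433295 93.65056235] [-2.53888356  9.38750937  5.33882406] 50.684024013906104 [177.57052235   1.2689491   97.35725795]
60 97 45 E [127.4  28.2] gap -1.1 D 143.8
```

View pics/s27.png

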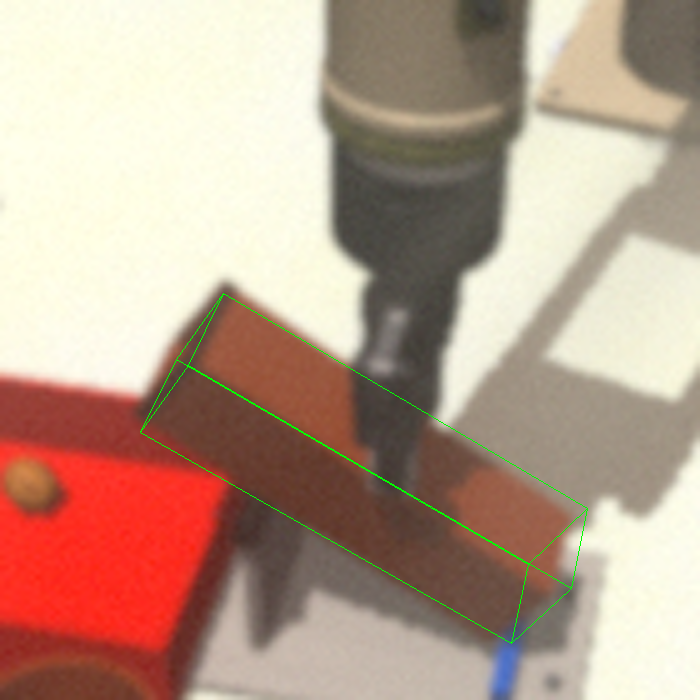

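It's at about 60° and fits the wireframe, with a light force. The foot is near y≈126, so I lift off, shift it up its axis by about 13 mm, and press on to about 50°.

```bash
python3 - <<'E'
from h import *
t=W2S(r.sense()["tool_pos"])
T=[(0,t[1]+2,t[2]+4),(0,t[1]-9,t[2]+11)]
for ph in(60,57,54,51,48):
    p=np.radians(ph);n=np.array([np.cos(p),np.sin(p)]);d=np.array([-np.sin(p),np.cos(p)])
    P_=np.array([0,95])+52*n-38*d; T.append((0,P_[0],P_[1]-22))
rel(T)
E
```

```text
[ 0.  67.9 97.8] [0.0019, -0.0005, -0.0041]
[  0.   56.9 104.8] [-0.0092, -0.0002, -0.0108]
[ 0.  58.9 99. ] [-0.0071, -0.0004, -0.0051]
[ 0.  60.2 95.9] [-0.0057, -0.0006, -0.002]
[ 0.  61.3 92.7] [-0.0045, -0.0007, 0.0012]
[ 0.  62.3 89.5] [-0.0035, -0.0008, 0.0044]
[ 0.  63.  86.2] [-0.0027, -0.001, 0.0076]
```

```bash
python3 -m jog '[[0.001,0,-0.004,0,0.4],[-0.004,0,-0.009,0,0.4],[-0.009,0,-0.011,0,0.4],[-0.009,0,-0.011,0,0.4],[-0.0075,0,-0.007,0,0.4],[-0.0065,0,-0.0035,0,0.4],[-0.0057,-0.0005,-0.001,0,0.4],[-0.0045,-0.0005,0.0012,0,0.4],[-0.004,-0.0005,0.0035,0,0.4],[-0.0035,-0.0005,0.0055,0,0.4],[-0.003,-0.0005,0.0075,0,0.4],[-0.003,-0.0005,0.0075,0,0.4]]' 20
python3 - <<'E'
from h import *
z=r.sense();t=W2S(z["tool_pos"]);print(t,z["ft_force"],z["finger_gap"],z["tcp_rot"])
s=r.snapshot("scene")
draw(s,[Wf(t,52,95,45)],"s28.png",(170,130,310,270),5)
E
```

```text
time: 31.9
tool_pos: [601.7, -30.7, 86.4]
tcp_rot: [177.5, 1.1, 97.4]
ft_force: [-2.2, 12.4, 6.2]
finger_gap: 50.6
[ 0.94036817 65.71180202 86.43495627] [-2.24286609 12.3866303   6.17339912] 50.55546118995491 [177.53013804   1.06208241  97.44709473]
52 95 45 E [112.9  14.5] gap -1.0 D 138.5
```

View pics/s28.png

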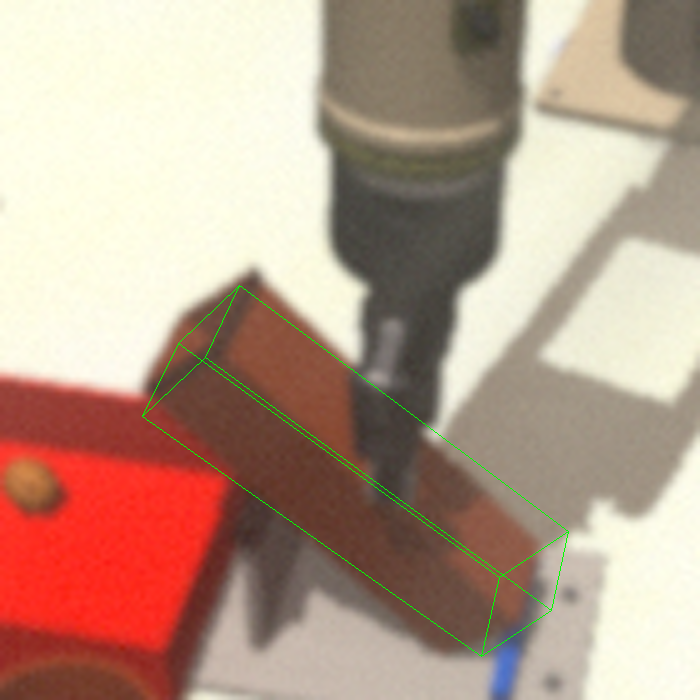

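It now leans at about 47° with the foot just above the plate. I slide it down its axis about 12 mm until the foot meets the plate.

```bash
python3 -m jog '[[0.001,0,-0.002,0,0.4],[0.003,0,0,0,0.4],[0.005,0,0.003,0,0.4],[0.007,0,0.005,0,0.4],[0.008,0,0.007,0,0.4],[0.008,0,0.008,0,0.4],[0.008,0,0.008,0,0.4]]' 25
python3 - <<'E'
from h import *
z=r.sense();t=W2S(z["tool_pos"]);print(t,z["ft_force"],z["finger_gap"],z["tcp_rot"])
s=r.snapshot("scene")
draw(s,[Wf(t,47,86,45),wire((105,8),47.4)],"s29.png",(170,130,310,270),5)
E
```

```text
time: 32.65
tool_pos: [602.6, -25.8, 83.4]
tcp_rot: [177.4, 1.4, 97.4]
ft_force: [-15.6, -6.3, 33.0]
finger_gap: 50.7
[ 2.42731601 70.47774393 83.35243357] [-15.55883215  -6.29596254  33.04591042] 50.69831807520608 [177.36557088   1.35190509  97.39720931]
47 86 45 E [102.7  13.8] gap 3.6 D 130.5
```

View pics/s29.png

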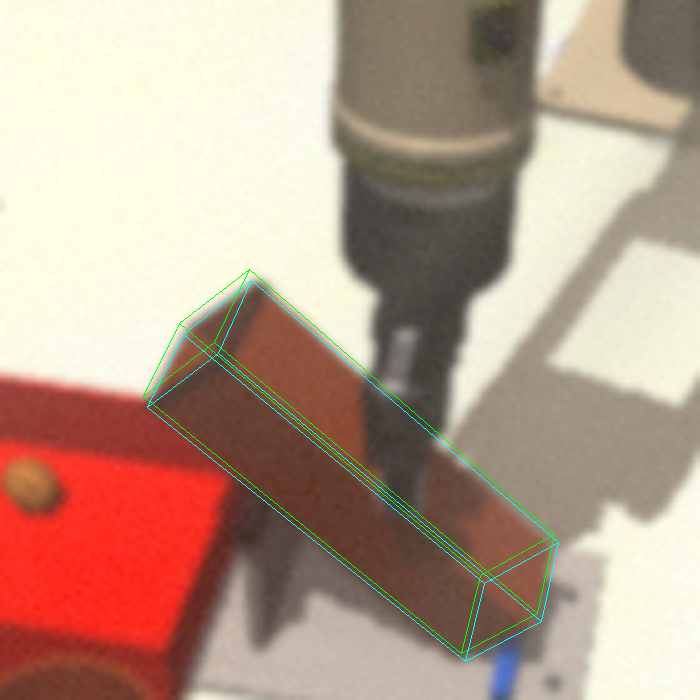

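The foot is on the plate (33 N) and the rest-pose wireframe coincides with the canister. I'll relieve, open, and rise.

```bash
python3 -m jog '[[-0.001,0,-0.001,0,0.4],[-0.001,0,-0.003,0,0.4],[-0.001,0,-0.003,0,0.4],[-0.001,0,-0.003,0,0.6],[-0.001,0,-0.003,0,0.7],[-0.001,0,-0.003,0,0.85],[-0.001,0,-0.003,0,1],[-0.001,0,-0.003,0,1],[-0.001,0,-0.003,0,1],[0,0,-0.015,0,1],[0,0,-0.04,0,1],[0,0,-0.075,0,1],[0,0,-0.11,0,1],[0,0,-0.14,0,1],[0,0,-0.17,0,1],[0.03,0,-0.19,0,1],[0.06,0,-0.19,0,1],[0.09,0,-0.19,0,1],[0.12,0,-0.19,0,1],[0.12,0,-0.19,0,1]]' 25
python3 - <<'E'
from h import *
z=r.sense();t=W2S(z["tool_pos"]);print(t,z["ft_force"],z["finger_gap"],z["tcp_rot"])
s=r.snapshot("scene"); draw(s,[wire((105,8),47.4)],"s30.png",(110,130,310,280),4)
cv2.imwrite("pics/s30f.png",s["pixels"][:,:,::-1])
s=r.snapshot("top"); crop(s,200,120,360,220,5,"t30.png")
E
```

```text
time: 34.7
tool_pos: [577.3, 99.9, 271.4]
tcp_rot: [177.3, 1.3, 97.6]
ft_force: [-0.2, -0.8, 0.1]
finger_gap: 85.5
[ -6.00992437 198.45813995 271.44182165] [-0.21793248 -0.81616648  0.07235247] 85.51893324234575 [177.30139582   1.27663073  97.59526267]
```

View pics/s30.png

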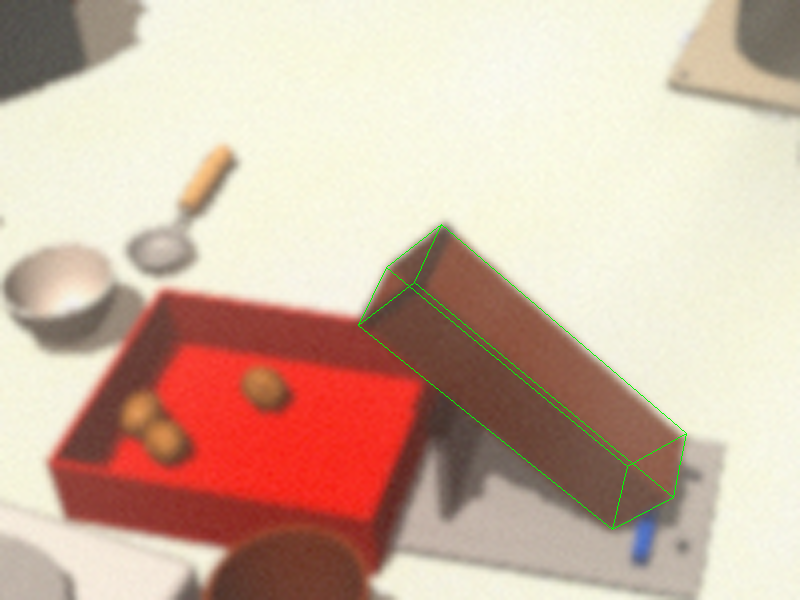

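View pics/s30f.png

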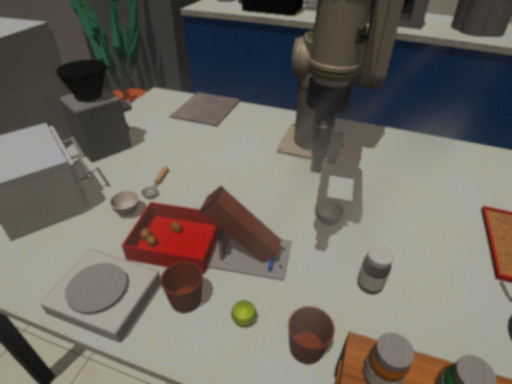

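View pics/t30.png

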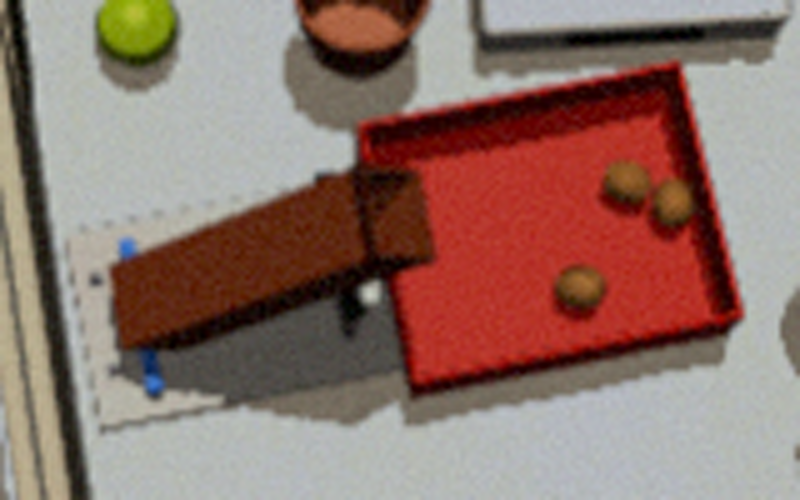

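The canister leans on the ledge as before: its mouth is over the tray and its wireframe matches. All three nuts are in the tray, the jar, spoon and bowls sit where they were, and the gripper is well clear, so I hand in.

```bash
python3 -c "
from bench import r
print(r.hand_in())"
```

```text
the job is handed in; nothing more can be done
None
```

The three walnuts are in the red tray and the empty canister is back leaning on the ledge. I handed the job in at about 35 s.

**What I did:**
- I leaned the canister on the ledge with its foot on the plate and let go.
- I took it again about 87 mm from the foot and tipped it over the ledge until it leaned about 110° from upright, mouth downhill. All the nuts rolled out.
- I turned it back and set it down.

**Last checks:**
- **Pictures:** The last pictures show all three nuts in the tray. The canister leans at about 47° with its foot near the 105 mm line. The jar, spoon and bowls look unmoved by eye.
- **Robot:** It was clear of everything, with about 0 N at the wrist.

**What went wrong on the way:**
- **First lean:** The canister jammed at about 35°, with about 56 N at the wrist. I backed off and redid it. I took this as finger load, because the pictures showed no contact with the gripper's body, but I could not measure the body's contact force directly.
- **First lower-half grip:** It was too shallow and slid off without moving the canister, so I took it again deeper.
- **Slip in the pads:** The canister slid in the fingers while being turned, so my estimated grip point reached about 100 mm from the foot. That is still in the lower half, but only just.
- **Tool tilt:** The tool ended tilted by about 3°.

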